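# Tighten the sauce pump's cover in cross order

### The arm

A 6-joint arm with a two-finger parallel gripper is mounted at the origin on a cart in front of the work surface, level with it; the furniture and walls round the work are solid. World frame = base frame: x ahead of the robot, y to its left, z up, the work surface at z = 0. Lengths are in m, angles in rad, forces in N, time in s.
With the tool pointing down it reaches from about 0.35 to 0.8 m from the base axis. Payload 7.3 kg.
Tool frame: the origin (TCP) lies on the centre line of the jaws, within the pads' length; the fingertips stand 22 mm ahead of it and the grasp point (between the pads) lies 3 mm ahead of it; z points along the fingers, y is the direction in which the jaws open and shut (so a half turn about z gives the same grasp; the last joint's range is limited). The gripper opens to 85 mm and grips with 20 to 120 N. Pads are 22 mm wide; open, the fingers measure 114 mm over their backs; the gripper's body (76 mm by 85 mm) begins 54 mm behind the grasp point. The pads swing forward as they close: fully open they stand 13 mm farther back than shut.
Start: joints at [-1.442, 0.342, 1.524, -0, 1.275, -0.146], TCP at [0.142, -0.505, 0.253] pointing down, gripper open.
Joint ranges: [-2.53, 2.53], [-0.77, 2.02], [0.04, 2.7], [-1, 4.14], [0.28, 2.66], [-3.11, 3.11]. Speed limits (rad/s): [2.57, 2.57, 3.14, 3.14, 3.14, 3.14].

### API

Orientations are given as a unit quaternion [x, y, z, w].
In Python, from plant import monitor, camera, r gives the robot as it stands.
- The arm moves only by the tool step_arm, never from a script. Its argument "deltas" is a list that holds one entry, the list of rows, each a list of 5 numbers: the opening, from -1 (shut) to 1 (fully open), then the shift along the tool's x, y, z in mm, then the turn about the tool's z in degrees. In form: [[[gripper, x, y, z, spin], ...]]. A call has 1 to 12 rows; each row shifts and turns the commanded pose from where the row before left it, along the tool's axes as they then stand; what a row does not reach is not made up. A row lasts 1/8 s, in which the tool goes at most 62.5 mm and 10.7 degrees, less where a joint would pass 70% of its speed; a pose out of reach is approached as far as the arm can. A call is refused whole if a number of a shift passes 62.5 or a number of a turn 10.7, either way. A call with a gripper value outside its range is refused whole. The fingers move at their own pace and stop on an object; "grip_force" is the grip in N (left out, the last holds). Time passes only in rows, so rows that do not move let the fingers close. It gives the time, the measured TCP pose, the force and the opening at its end, in the units of the state.
- monitor.sense(): the state, without advancing time (a new reading comes with each control period).
- camera(name): name is "scene" or "top" or "wrist"; returns a dict with "color" (400x640x3 uint8, red, green, blue), "depth" (400x640 float32, m along the optical axis (not along the pixel's ray), 0 where there is no reading), "camera_matrix" (3x3 intrinsics, pixels), "k1" (the pictures are not rectified: a ray, as slopes to the right and down, at radius r is drawn at 1 + k1 r^2 times it, then the intrinsics apply), "position" and "attitude" of the camera in the world; the wrist camera has in their place "hand_eye" (4x4, takes a point from camera to tool coordinates, whose origin is the TCP and whose axes are the flange's). Camera axes: x right, y down, z forward; pixel columns grow to the right and rows downward; lengths in m; the calibration is good to about 2 mm. A picture is of the moment at which its call begins: read the wrist's pose just before it.
- r.close_job(): hands the job in, once; it reports no verdict.
The state is a dict: "clock": time; "joints": joint angles; "dq": joint speeds; "effort": joint torques, N m; "tcp_pos": TCP position; "tcp_rot": TCP orientation; "contact_force": force on the tool from outside, world axes, zero at the start; "torque": the same for the moment, N m; "grip_width": finger opening in m.
Only numpy, scipy, OpenCV 4.12 (cv2) and the standard library are available. Lean on these libraries where they do the work, as an engineer would, in place of code of your own. Each camera call takes 0.05 s, during which the arm holds its last target. There are 200 camera calls.

### The job

Take the red-handled key from its coaster and tighten the four brass wing nuts on the sauce pump's cover, clockwise, in two passes: first turn each nut about half of its way, then go round again until each comes up fully tight. In each pass go crosswise, the second nut being the one opposite the first, and feel for the tight end without forcing it. Then stand the key upright back on the coaster, and leave everything else where it is.

Things in the scene. Friction and masses are not known exactly. Their poses are not given: they have to be found in the camera images.
- pump: sauce pump fixed to the worktop: round grey housing 172 mm wide, steel cover, top at 70 mm. Origin on its axis at the worktop; x along the outlet stub at its foot (reaches 105 mm out). Mid cap 48 mm wide, 18 high. Four brass wing nuts on the cover 60 mm from the axis: a at +45 degrees (x, y both plus), then b, c, d counter-clockwise from above; a is opposite c, b opposite d
- coaster: round cork coaster lying fixed on the worktop, 120 mm wide, 4 mm thick, on which the key stands; origin at the centre of its underside
- key: loose key, 0.25 kg, standing upright: dark head (48 mm along x, 37 along y, 28 high) with a slot underneath, 36 along x, 12 wide, 18 deep; shaft; flat red handle on top, 60 along x, 14 thick along y, 91 to 127 mm above the foot. Origin at the centre of its underside, z up. A half turn is the same. On a nut's bar it has 2 mm to spare each side, so 0.1 rad of play each way
- key_grip (a point): middle of the key's red handle, 109 mm above the key's origin, same axes as the key
- seat_a (a point): on the axis of brass wing nut a, on the top face of its round foot (26 mm wide, 6 mm high, on the cover), where the key's underside rests when fully seated. z up, x along the nut's bar, which is 30 mm long, 8 mm wide, rises 14 mm above this point and has a rounded top
- nut_a (a joint): angle of nut a in rad, growing clockwise from above (tightening); begins at 0 to 0.25 and stays where it is left. Even drag of 0.12 N m up to a solid tight end that differs from nut to nut, between 1.05 and 1.35, felt as a steep rise of torque (6 N m per rad of the key) while this angle grows no more. Fully tight is at that end: 0.3 N m on the key is plenty, over 0.6 N m harms it
- seat_b (a point): on the axis of brass wing nut b, on the top face of its round foot (26 mm wide, 6 mm high, on the cover), where the key's underside rests when fully seated. z up, x along the nut's bar, which is 30 mm long, 8 mm wide, rises 14 mm above this point and has a rounded top
- nut_b (a joint): angle of nut b in rad, growing clockwise from above (tightening); begins at 0 to 0.25 and stays where it is left. Even drag of 0.12 N m up to a solid tight end that differs from nut to nut, between 1.05 and 1.35, felt as a steep rise of torque (6 N m per rad of the key) while this angle grows no more. Fully tight is at that end: 0.3 N m on the key is plenty, over 0.6 N m harms it
- seat_c (a point): on the axis of brass wing nut c, on the top face of its round foot (26 mm wide, 6 mm high, on the cover), where the key's underside rests when fully seated. z up, x along the nut's bar, which is 30 mm long, 8 mm wide, rises 14 mm above this point and has a rounded top
- nut_c (a joint): angle of nut c in rad, growing clockwise from above (tightening); begins at 0 to 0.25 and stays where it is left. Even drag of 0.12 N m up to a solid tight end that differs from nut to nut, between 1.05 and 1.35, felt as a steep rise of torque (6 N m per rad of the key) while this angle grows no more. Fully tight is at that end: 0.3 N m on the key is plenty, over 0.6 N m harms it
- seat_d (a point): on the axis of brass wing nut d, on the top face of its round foot (26 mm wide, 6 mm high, on the cover), where the key's underside rests when fully seated. z up, x along the nut's bar, which is 30 mm long, 8 mm wide, rises 14 mm above this point and has a rounded top
- nut_d (a joint): angle of nut d in rad, growing clockwise from above (tightening); begins at 0 to 0.25 and stays where it is left. Even drag of 0.12 N m up to a solid tight end that differs from nut to nut, between 1.05 and 1.35, felt as a steep rise of torque (6 N m per rad of the key) while this angle grows no more. Fully tight is at that end: 0.3 N m on the key is plenty, over 0.6 N m harms it
- shaker_cheese: bystander: glass shaker with steel cap and pale filling, 73 mm wide, 119 tall; origin at the centre of its underside
- shaker_chili: bystander: glass shaker with steel cap and reddish filling, 73 mm wide, 119 tall; origin at the centre of its underside
- dip_red: bystander: lidded red dip cup, 69 mm wide, 34 tall; origin at the centre of its underside
- dip_white: bystander: lidded white dip cup, 69 mm wide, 34 tall; origin at the centre of its underside
- can_1: bystander: drinks can, 66 mm wide, 115 tall; origin at the centre of its underside
- order_pad: bystander: order pad lying flat, 152x92x11 mm; origin at the centre of its underside
Not all that is in view belongs to the job. There is more than one size of the pump; the one meant has the size given above. Of the things that look like the key, take the one that is nearest to the robot's base at the start.

How it is judged:
By the outcome, as a careful person would: the job done as asked, in the order asked, and still so for the second after the job is handed in, with the robot touching nothing.
It also fails if it takes over 72 s, if anything falls off the work surface, if the arm or the gripper's body presses on something with over 40 N, if the wrist force passes 120 N, or if a joint passes its speed limit or range.

## Working session

There is one attempt and no reset: what is moved stays moved. The work goes in short steps, Python scripts to look and compute and a tool call to move; the robot and the scene stay as the last step left them, time stands still between calls to the robot, and variables do not carry over. Pictures are saved under pics/ and viewed, about 8 in all and at most 12, crops included, and the job is handed in when it is done.

Besides the shell and the picture viewer there is one more tool, called after "Emit:" as name(argument=value, ...) on one line, values as JSON. step_arm: Moves the arm, as the interface text tells. Its arguments: {"type":"object","properties":{"deltas":{"type":"array"},"grip_force":{"type":"number"}},"required":["deltas"]}

```bash
mkdir -p pics; cat > h.py <<'E'
import numpy as np, cv2
from scipy.spatial.transform import Rotation as R
from plant import monitor, camera, r
def cam(name):
    s=monitor.sense(); c=camera(name)
    if name=="wrist":
        T=np.eye(4);T[:3,:3]=R.from_quat(s["tcp_rot"]).as_matrix();T[:3,3]=s["tcp_pos"]
        c["T"]=T@np.array(c["hand_eye"])
    else:
        T=np.eye(4);a=np.array(c["attitude"]);T[:3,:3]=a if a.shape==(3,3) else R.from_quat(a).as_matrix();T[:3,3]=c["position"];c["T"]=T
    return c
def rays(c,uv):
    K=np.array(c["camera_matrix"]);k=float(c["k1"])
    uv=np.atleast_2d(np.array(uv,float))
    p=cv2.undistortPoints(uv.reshape(-1,1,2),K,np.array([k,0,0,0,0.])).reshape(-1,2)
    return np.c_[p,np.ones(len(p))]
def onplane(c,uv,z):
    d=rays(c,uv)@c["T"][:3,:3].T;o=c["T"][:3,3]
    return o+d*((z-o[2])/d[:,2])[:,None]
def cloud(c):
    v,u=np.mgrid[:400,:640]
    d=rays(c,np.c_[u.ravel(),v.ravel()])*c["depth"].ravel()[:,None]
    return (d@c["T"][:3,:3].T+c["T"][:3,3]).reshape(400,640,3)
def proj(c,P):
    Q=(np.atleast_2d(P)-c["T"][:3,3])@c["T"][:3,:3]
    return cv2.projectPoints(Q.reshape(-1,1,3),np.zeros(3),np.zeros(3),np.array(c["camera_matrix"]),np.array([float(c["k1"]),0,0,0,0.]))[0].reshape(-1,2)
def save(n,img): cv2.imwrite("pics/"+n,cv2.cvtColor(img,cv2.COLOR_RGB2BGR))
E
python3 - <<'E'
from h import *
s=monitor.sense();print(s)
for n in("scene","top"):
    c=cam(n);save(n+"1.png",c["color"]);np.savez(n+".npz",**{k:np.array(v) for k,v in c.items()})
    print(n,c["T"],c["camera_matrix"],c["k1"])
c=cam("wrist");print(c["hand_eye"])
E
```

```text
{'clock': 0.0, 'joints': array([-1.44199204e+00,  3.42760679e-01,  1.52502959e+00,  1.04911202e-05,
        1.27539342e+00, -1.46040796e-01]), 'dq': array([ 1.09933450e-03, -2.85485302e-04, -3.08862387e-04, -1.04044540e-05,
       -9.61576440e-04,  1.23361658e-03]), 'effort': array([ 2.83294003e-04, -4.33684051e+01, -2.46010494e+01, -1.94681174e-04,
        7.81867682e-03, -3.55232473e-06]), 'tcp_pos': array([ 0.14243956, -0.50492397,  0.25260184]), 'tcp_rot': array([ 9.90572270e-01,  1.36988852e-01,  1.18728461e-05, -7.95446133e-04]), 'contact_force': array([-0.27183155,  0.68434409,  0.89122777]), 'torque': array([ 0.02368882,  0.02934536, -0.04813764]), 'grip_width': 0.08576858535956262}
scene [[ 0.77145755 -0.28873905  0.56699472 -0.60905116]
 [-0.63608365 -0.37215387  0.67594311 -1.35288603]
 [ 0.01583811 -0.88211749 -0.4707631   1.02553176]
 [ 0.          0.          0.          1.        ]] [[512.99474877   0.         323.41367142]
 [  0.         512.99474877 198.18663163]
 [  0.           0.           1.        ]] 0.021635465814647637
top [[ 0.15592247 -0.95056164  0.26855308  0.05808285]
 [-0.98772568 -0.14748744  0.05143387 -0.09488463]
 [-0.00928285 -0.27327647 -0.96189074  1.74290702]
 [ 0.          0.          0.          1.        ]] [[499.10155522   0.         315.39942781]
 [  0.         499.10155522 194.4963308 ]
 [  0.           0.           1.        ]] -0.0898518897881636
[[ 3.18680470e-04 -9.56901882e-01 -2.90411238e-01  7.31421263e-02]
 [ 9.99999938e-01  2.62150697e-04  2.33558298e-04 -5.54353176e-04]
 [-1.47360867e-04 -2.90411294e-01  9.56901906e-01 -1.20023481e-01]
 [ 0.00000000e+00  0.00000000e+00  0.00000000e+00  1.00000000e+00]]
```

View pics/scene1.png

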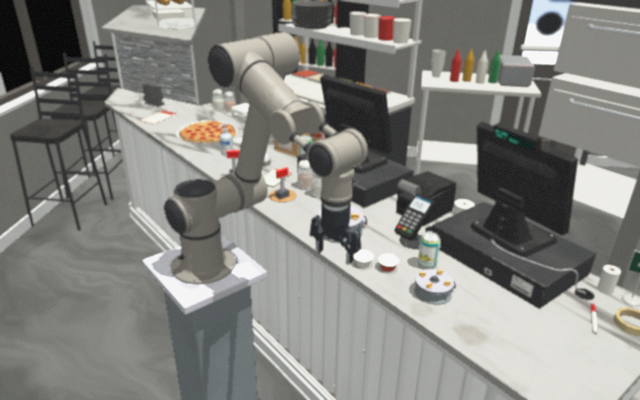

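View pics/top1.png

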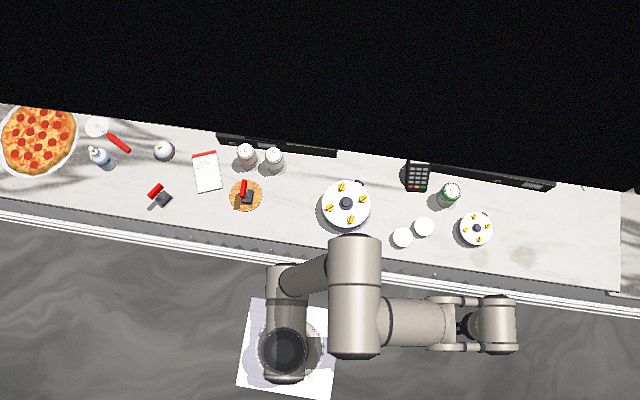

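The top view shows pumps at (346,204), the larger, and (476,229). The key look-alikes are at (246,193), on the coaster, and at (160,196), farther from the base. Next I measure them and make one enlarged crop.

```bash
python3 - <<'E'
from h import *
t=dict(np.load("top.npz"));P=cloud(t)
def st(m,n): 
    q=P[m];print(n,len(q),q.mean(0).round(3),q.min(0).round(3),q.max(0).round(3))
hsv=cv2.cvtColor(t["color"],cv2.COLOR_RGB2HSV)
v,u=np.mgrid[:400,:640]
red=((hsv[...,0]<8)|(hsv[...,0]>172))&(hsv[...,1]>150)&(hsv[...,2]>90)
for n,(x,y,w) in dict(key1=(245,190,20),key2=(157,192,20)).items():
    st(red&(abs(u-x)<w)&(abs(v-y)<w),n)
for n,(x,y,w) in dict(big=(346,204,35),small=(476,229,28)).items():
    m=(np.hypot(u-x,v-y)<w)&(P[...,2]>.06)&(P[...,2]<.078); st(m,n)
br=(hsv[...,0]>12)&(hsv[...,0]<32)&(hsv[...,1]>120)
for (x,y) in((346,204),(476,229)):
    k,l,s,ce=cv2.connectedComponentsWithStats((br&(np.hypot(u-x,v-y)<35)).astype(np.uint8))
    for i in range(1,k):
        if s[i,4]>8: print(ce[i].round(1),s[i,4],onplane(t,ce[i],.086).round(3))
ck=(hsv[...,0]>5)&(hsv[...,0]<22)&(hsv[...,1]>90)&(np.hypot(u-245,v-195)<24)&(P[...,2]<.02)
st(ck,"cork")
c=t["color"]
a=cv2.resize(c[165:240,140:280],None,fx=5.6,fy=5.6,interpolation=2)
save("top_crop.png",cv2.resize(c[160:260,140:400],None,fx=3,fy=3,interpolation=cv2.INTER_CUBIC))
E
```

```text
key1 103 [0.49  0.235 0.137] [ 0.058 -0.095  0.004] [0.559 0.27  1.743]
key2 121 [0.442 0.541 0.113] [ 0.414  0.52  -0.006] [0.472 0.612 0.132]
big 1644 [ 0.509 -0.115  0.069] [ 0.424 -0.2    0.06 ] [ 0.597 -0.03   0.078]
small 24 [ 0.505 -0.579  0.063] [ 0.457 -0.62   0.06 ] [ 0.542 -0.539  0.068]
[341.1 186.8] 43 [[ 0.562 -0.09   0.086]]
[362.4 198.5] 41 [[ 0.531 -0.168  0.086]]
[329.1 207.1] 41 [[ 0.483 -0.06   0.086]]
[350.4 218.9] 41 [[ 0.454 -0.138  0.086]]
[473.6 216.1] 15 [[ 0.528 -0.555  0.086]]
[487.6 225.7] 14 [[ 0.501 -0.605  0.086]]
[464.8 229.3] 14 [[ 0.477 -0.528  0.086]]
[478.6 239. ] 16 [[ 0.451 -0.578  0.086]]
cork 560 [0.5   0.249 0.004] [ 0.444  0.19  -0.009] [0.562 0.308 0.017]
```

View pics/top_crop.png

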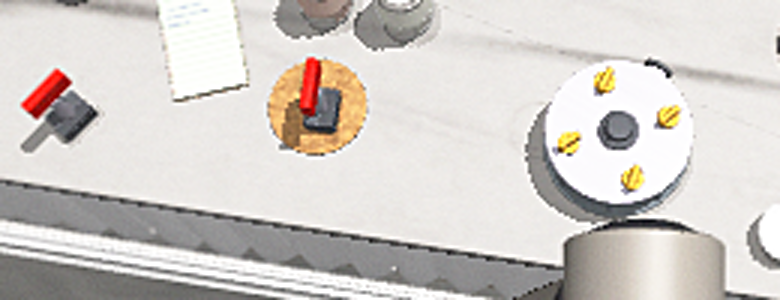

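The crop shows the key I want: red handle at crop (311,87), on the cork coaster, about 0.55 m from the base. The look-alike at (46,92) is 0.70 m away and has no coaster. The big pump is 173 mm wide, which matches the text, with its stub at crop (660,68), so x points about −21° and nut a is at about +24°. I'll stop over the pump on the way to the key.

Emit:
step_arm(deltas=[[[1,44,-25,-5,0],[1,44,-25,-5,0],[1,44,-25,-5,0],[1,44,-25,-5,0],[1,44,-25,-5,0],[1,44,-25,-5,0],[1,44,-25,-5,0],[1,44,-25,-5,0],[1,44,-25,-5,0],[1,44,-25,-5,0],[1,44,-25,0,0],[1,0,0,0,0]]])

```text
clock: 1.65
tcp_pos: [0.5352, -0.1067, 0.3025]
tcp_rot: [0.99, 0.139, -0.0, -0.0]
contact_force: [-0.8, -1.0, 0.2]
grip_width: 0.0856
```

```bash
cat >> h.py <<'E'
def tcp():
    s=monitor.sense();M=R.from_quat(s["tcp_rot"]).as_matrix()
    return s,s["tcp_pos"],np.degrees(np.arctan2(M[1,0],M[0,0])),M
def goto(x,y,z,yaw=None):
    s,p,ps,M=tcp();d=M.T@(np.array([x,y,z])-p)*1000
    print("t",s["clock"],"tcp",p.round(4),"yaw",round(ps,2),"-> tool delta mm",d.round(1),"spin",None if yaw is None else round(ps-yaw,1))
def nuts(c,ctr,zb=.088):
    hsv=cv2.cvtColor(c["color"],cv2.COLOR_RGB2HSV)
    br=((hsv[...,0]>12)&(hsv[...,0]<34)&(hsv[...,1]>110)&(hsv[...,2]>60)).astype(np.uint8)
    k,l,s,ce=cv2.connectedComponentsWithStats(br);out=[]
    for i in range(1,k):
        if s[i,4]<60: continue
        w=onplane(c,ce[i],zb)[0]
        if np.hypot(*(w[:2]-ctr))<.1: out.append((l==i,w,s[i,4]))
    return out
E
python3 - <<'E'
from h import *
s,p,ps,M=tcp();print(s["clock"],p,ps,M[2])
c=cam("wrist");save("w1.png",c["color"]);np.savez("w1.npz",**{k:np.array(v) for k,v in c.items()})
print(c["camera_matrix"],c["k1"])
P=cloud(c)
for m,w,n in nuts(c,(.508,-.115)):
    q=P[m];print(w.round(4),n,np.percentile(q,[5,50,95],axis=0).round(4).tolist())
E
```

```text
1.65 [ 0.53519555 -0.10670042  0.30250145] 15.989190427165298 [-3.59221901e-04 -9.68497635e-04 -9.99999466e-01]
[[278.3694       0.         325.84864133]
 [  0.         278.3694     200.44904665]
 [  0.           0.           1.        ]] -0.009991177132055525
[ 0.5654 -0.0921  0.088 ] 346 [[0.5535, -0.1022, 0.0744], [0.5645, -0.0919, 0.0767], [0.5757, -0.0826, 0.0896]]
[ 0.536  -0.1684  0.088 ] 325 [[0.5243, -0.1805, 0.0748], [0.535, -0.1696, 0.0817], [0.5444, -0.1604, 0.0896]]
[ 0.4894 -0.0624  0.088 ] 305 [[0.4761, -0.0724, 0.0744], [0.4875, -0.0618, 0.0803], [0.4965, -0.0519, 0.0898]]
[ 0.4592 -0.1384  0.088 ] 285 [[0.4448, -0.15, 0.0745], [0.4566, -0.1387, 0.0806], [0.4681, -0.1306, 0.0898]]
```

View pics/w1.png

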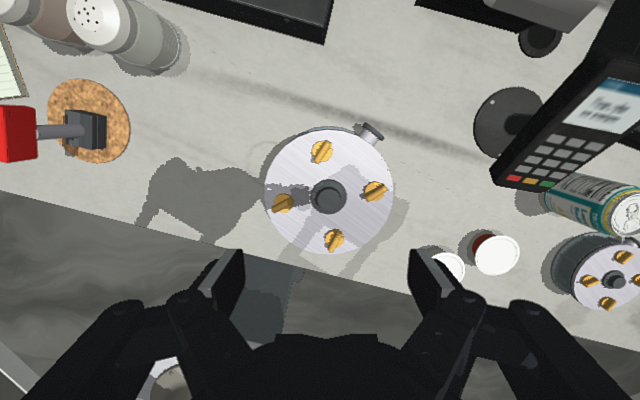

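The wrist view shows the cover at (328,195) and the nuts at (321,152), (374,191), (283,203) and (333,240). The coaster and key are at (90,120). Next I get the bar angles and go to the key.

```bash
cat >> h.py <<'E'
def fitnuts(c,ctr=(.508,-.115),zlo=.083):
    """bar centre and angle (mod 180) of each nut from the high gold pixels, and the pump fit"""
    P=cloud(c);res=[]
    for m,w,n in nuts(c,ctr):
        uv=np.argwhere(m&(P[...,2]>zlo)&(P[...,2]<.097))[:,::-1].astype(float)
        if len(uv)<15: continue
        q=onplane(c,uv,.0885)[:,:2] ; (cx,cy),(a,b),th=cv2.minAreaRect((q*1000).astype(np.float32))
        mu=q.mean(0);e,V=np.linalg.eigh(np.cov((q-mu).T));v=V[:,1]
        res.append((mu,np.degrees(np.arctan2(v[1],v[0]))%180,np.array([cx,cy])/1000,th+(90 if b>a else 0),(a,b),len(q)))
    X=np.array([q[0] for q in res])
    if len(X)==4:
        o=X.mean(0);an=np.degrees(np.arctan2(*(X-o).T[::-1]));rot=np.degrees(np.angle(np.exp(1j*np.radians(an*4)).mean()))/4
        print("centre",o.round(4),"radii",np.hypot(*(X-o).T).round(4),"angles",an.round(1))
    for q in res: print(q[0].round(4),"bar",round(q[1],1),"rect",q[2].round(4),round(q[3]%180,1),np.round(q[4],1),q[5])
    return res
E
python3 - <<'E'
from h import *
c=dict(np.load("w1.npz"));fitnuts(c);fitnuts(c,zlo=.087)
P=cloud(c);hsv=cv2.cvtColor(c["color"],cv2.COLOR_RGB2HSV);v,u=np.mgrid[:400,:640]
# cover edge: circle of points at z .064-.073 around
g=(P[...,2]>.062)&(P[...,2]<.0725)&(np.hypot(P[...,0]-.508,P[...,1]+.115)<.1)
q=P[g];print("cover",np.median(q[:,2]),(q[:,:2].min(0)+q[:,:2].max(0))/2,np.ptp(q[:,:2],axis=0))
# key
red=((hsv[...,0]<8)|(hsv[...,0]>172))&(hsv[...,1]>150)&(hsv[...,2]>60)&(u<60)&(v>80)&(v<190)
q=P[red];print("handle in w1",q.mean(0),np.percentile(q,[2,98],axis=0))
ck=(hsv[...,0]>5)&(hsv[...,0]<22)&(hsv[...,1]>80)&(abs(u-90)<50)&(abs(v-120)<50)&(P[...,2]<.02)
q=P[ck];print("cork",q.mean(0),np.percentile(q,[1,99],axis=0).round(4))
t=dict(np.load("top.npz"));Pt=cloud(t);h2=cv2.cvtColor(t["color"],cv2.COLOR_RGB2HSV)
red=((h2[...,0]<8)|(h2[...,0]>172))&(h2[...,1]>150)&(h2[...,2]>90)&(abs(u-245)<20)&(abs(v-190)<20)
w=onplane(t,np.argwhere(red)[:,::-1].astype(float),.131)[:,:2]
print("handle top",w.mean(0),cv2.minAreaRect((w*1000).astype(np.float32)),np.median(Pt[red],axis=0))
goto(.48,.24,.30)
E
```

```text
centre [ 0.5106 -0.1165] radii [0.0593 0.0592 0.0589 0.059 ] angles [  23.9  -66.5  113.8 -156.4]
[ 0.5648 -0.0925] bar 163.2 rect [ 0.5646 -0.0924] 162.8 [ 8.  28.7] 162
[ 0.5343 -0.1708] bar 138.6 rect [ 0.5343 -0.1708] 139.7 [ 9.1 27.7] 150
[ 0.4869 -0.0626] bar 134.0 rect [ 0.4868 -0.0624] 133.2 [ 8.1 28.4] 138
[ 0.4565 -0.1401] bar 170.0 rect [ 0.4563 -0.1401] 169.3 [ 8.4 29. ] 130
centre [ 0.5096 -0.1165] radii [0.0599 0.0597 0.0595 0.0597] angles [  23.8  -66.4  113.8 -156.4]
[ 0.5644 -0.0923] bar 162.8 rect [ 0.5642 -0.0924] 163.5 [ 7.5 27.6] 141
[ 0.5335 -0.1712] bar 138.5 rect [ 0.5336 -0.1712] 138.7 [ 7.4 27. ] 118
[ 0.4856 -0.0621] bar 133.0 rect [ 0.4858 -0.0622] 133.1 [ 6.9 26.8] 106
[ 0.4549 -0.1405] bar 169.5 rect [ 0.455  -0.1404] 171.8 [ 7.2 26.6] 97
cover 0.06948326273436292 [ 0.50860502 -0.11660247] [0.17152785 0.17094577]
handle in w1 [0.49678613 0.23033843 0.11721196] [[0.46821565 0.22833819 0.09838772]
 [0.52458075 0.23499088 0.13086065]]
cork [0.51056609 0.2422847  0.00331698] [[0.4457 0.1896 0.0012]
 [0.5585 0.3024 0.0053]]
handle top [0.49137085 0.2364649 ] ((491.8120422363281, 236.17990112304688), (66.50263977050781, 19.546133041381836), 1.3530480861663818) [0.49199664 0.23742196 0.12803749]
t 1.7 tcp [ 0.5341 -0.108   0.3025] yaw 15.91 -> tool delta mm [  43.4 -349.5    2.7] spin None
```

```bash
cat >> h.py <<'E'
def rows(x,y,z,yaw,n,g=1,cmd=None):
    s,p,ps,M=tcp()
    if cmd is not None: p,ps=np.array(cmd[:3]),cmd[3]
    d=(np.array([x,y,z])-p)*1000/n;st=(ps-yaw)/n;out=[];a=ps
    for i in range(n):
        t=np.radians(a);out.append([g,round(d@[np.cos(t),np.sin(t),0],1),round(d@[np.sin(t),-np.cos(t),0],1),round(-d[2],1),round(st,2)]);a-=st
    print("t",s["clock"],p.round(4),round(ps,2),"step",np.linalg.norm(d).round(1));print(out)
E
python3 - <<'E'
from h import *
rows(.494,.236,.27,180,16)
E
```

```text
t 1.7 [ 0.5341 -0.108   0.3025] 15.91 step 21.7
[[1, np.float64(3.5), np.float64(-21.4), np.float64(2.0), np.float64(-10.26)], [1, np.float64(7.2), np.float64(-20.4), np.float64(2.0), np.float64(-10.26)], [1, np.float64(10.7), np.float64(-18.8), np.float64(2.0), np.float64(-10.26)], [1, np.float64(13.9), np.float64(-16.6), np.float64(2.0), np.float64(-10.26)], [1, np.float64(16.6), np.float64(-13.8), np.float64(2.0), np.float64(-10.26)], [1, np.float64(18.8), np.float64(-10.6), np.float64(2.0), np.float64(-10.26)], [1, np.float64(20.4), np.float64(-7.1), np.float64(2.0), np.float64(-10.26)], [1, np.float64(21.4), np.float64(-3.4), np.float64(2.0), np.float64(-10.26)], [1, np.float64(21.6), np.float64(0.5), np.float64(2.0), np.float64(-10.26)], [1, np.float64(21.2), np.float64(4.3), np.float64(2.0), np.float64(-10.26)], [1, np.float64(20.1), np.float64(8.0), np.float64(2.0), np.float64(-10.26)], [1, np.float64(18.3), np.float64(11.5), np.float64(2.0), np.float64(-10.26)], [1, np.float64(16.0), np.float64(14.6), np.float64(2.0), np.float64(-10.26)], [1, np.float64(13.2), np.float64(17.2), np.float64(2.0), np.float64(-10.26)], [1, np.float64(9.9), np.float64(19.3), np.float64(2.0), np.float64(-10.26)], [1, np.float64(6.3), np.float64(20.7), np.float64(2.0), np.float64(-10.26)]]
```

Emit:
step_arm(deltas=[[[1,3,-21,2,-10.3],[1,7,-20,2,-10.3],[1,11,-19,2,-10.3],[1,14,-17,2,-10.3],[1,17,-14,2,-10.3],[1,19,-11,2,-10.3],[1,20,-7,2,-10.3],[1,21,-3,2,-10.3],[1,22,0,2,-10.3],[1,21,4,2,-10.3],[1,20,8,2,-10.3],[1,18,12,2,-10.3]]])

```text
clock: 3.2
tcp_pos: [0.5023, 0.1475, 0.2792]
tcp_rot: [0.345, 0.938, -0.0, -0.0]
contact_force: [0.3, -0.6, 0.0]
grip_width: 0.0853
```

Emit:
step_arm(deltas=[[[1,16,15,2,-10.3],[1,13,17,2,-10.3],[1,10,19,2,-10.3],[1,6,21,2,-9.5],[1,0,0,0,0],[1,0,0,0,0]]])

```text
clock: 3.95
tcp_pos: [0.4925, 0.233, 0.2713]
tcp_rot: [0.004, 1.0, -0.0, -0.0]
contact_force: [0.1, -0.5, -0.1]
grip_width: 0.085
```

```bash
sed -i 's/round(d@\[np.cos(t),np.sin(t),0\],1)/float(round(d@[np.cos(t),np.sin(t),0],1))/;s/round(d@\[np.sin(t),-np.cos(t),0\],1),round(-d\[2\],1),round(st,2)/float(round(d@[np.sin(t),-np.cos(t),0],1)),float(round(-d[2],1)),float(round(st,2))/' h.py
python3 - <<'E'
from h import *
s,p,ps,M=tcp();print(s["clock"],p,ps,M[2],s["joints"])
c=cam("wrist");save("w2.png",c["color"]);np.savez("w2.npz",**{k:np.array(v) for k,v in c.items()})
P=cloud(c);hsv=cv2.cvtColor(c["color"],cv2.COLOR_RGB2HSV)
near=np.hypot(P[...,0]-.494,P[...,1]-.236)<.09
red=((hsv[...,0]<8)|(hsv[...,0]>172))&(hsv[...,1]>150)&(hsv[...,2]>60)&near&(P[...,2]>.08)
q=P[red];print("red",q.min(0),q.max(0))
t=red&(P[...,2]>.127);uv=np.argwhere(t)[:,::-1].astype(float)
w=onplane(c,uv,.131)[:,:2];print("top",w.mean(0),cv2.minAreaRect((w*1000).astype(np.float32)),np.median(P[t][:,2]))
dk=(hsv[...,2]<110)&near&(P[...,2]>.027)&(P[...,2]<.037)
if dk.sum():
  w=P[dk];print("head top",w.mean(0),cv2.minAreaRect((w[:,:2]*1000).astype(np.float32)),dk.sum())
ck=(hsv[...,0]>5)&(hsv[...,0]<22)&(hsv[...,1]>80)&near&(P[...,2]<.012)
w=P[ck];h=cv2.convexHull((w[:,:2]*1000).astype(np.float32));print("cork",np.median(w[:,2]),cv2.minEnclosingCircle(h))
E
```

```text
3.95 [0.49252461 0.23298567 0.27125248] 179.55008018232107 [ 1.54041196e-04 -6.87976391e-04 -9.99999751e-01] [ 3.01494323e-01  3.65637066e-01  1.43814160e+00 -6.25266174e-04
  1.33817021e+00 -1.26130522e+00]
red [0.4179097  0.230459   0.09720463] [0.52303859 0.2896655  0.39128795]
top [0.49259308 0.24008169] ((507.3105773925781, 381.68072509765625), (120.8354721069336, 299.7731018066406), 6.842916488647461) 0.13012201148631553
head top [0.49015544 0.23758097 0.03123975] ((493.992431640625, 237.4300994873047), (46.993797302246094, 36.017452239990234), 2.3637285232543945) 499
cork 0.0033526859694080757 ((501.76690673828125, 247.3656463623047), 59.8428955078125)
```

View pics/w2.png

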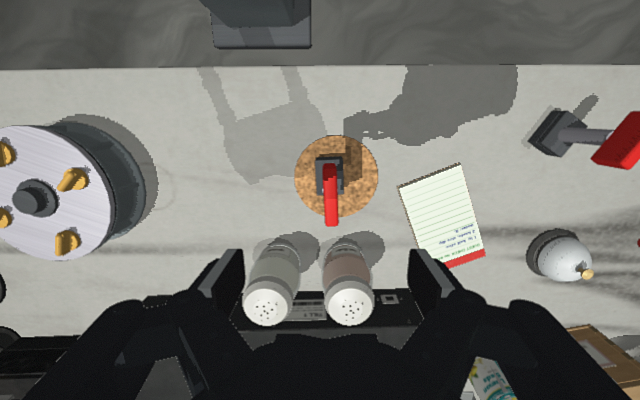

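The key's handle is at (331,195) and its head at (329,172), centred on a coaster at (336,176). The shakers behind it at (268,300) and (350,300) clear the jaws. I refine the handle by ray casting and then grasp.

```bash
python3 - <<'E'
from h import *
c=dict(np.load("w2.npz"));P=cloud(c);hsv=cv2.cvtColor(c["color"],cv2.COLOR_RGB2HSV)
near=np.hypot(P[...,0]-.494,P[...,1]-.236)<.06
red=((hsv[...,0]<8)|(hsv[...,0]>172))&(hsv[...,1]>150)&(hsv[...,2]>60)&near&(P[...,2]>.08)&(P[...,2]<.14)
t=red&(P[...,2]>.127)
w=onplane(c,np.argwhere(t)[:,::-1].astype(float),.131)[:,:2];print("top",w.mean(0),cv2.minAreaRect((w*1000).astype(np.float32)),t.sum())
w=P[red];print(cv2.minAreaRect((w[:,:2]*1000).astype(np.float32)),w.min(0),w.max(0))
for col in [(268,300),(350,300)]:
    print(P[col[1],col[0]])
fitnuts(c)
goto(.494,.2365,.150,181.5);goto(.494,.2365,.116,181.5)
E
```

```text
top [0.49257495 0.23735716] ((493.3659973144531, 237.40272521972656), (58.120906829833984, 13.181811332702637), 1.7169264554977417) 772
((493.8935546875, 237.47300720214844), (58.55112075805664, 13.378188133239746), 1.6813764572143555) [0.46459524 0.230459   0.09720463] [0.52303859 0.24422717 0.13242275]
[0.6204388  0.16529611 0.1169973 ]
[0.62139311 0.26013526 0.11650961]
[ 0.4839 -0.0578] bar 133.4 rect [ 0.4843 -0.0578] 135.3 [ 9.8 31.7] 212
[ 0.5619 -0.0885] bar 158.2 rect [ 0.5623 -0.0882] 163.5 [11.8 31.7] 207
t 4.0 tcp [0.4926 0.233  0.2714] yaw 179.56 -> tool delta mm [ -1.3   3.6 121.4] spin -1.9
t 4.0 tcp [0.4926 0.233  0.2714] yaw 179.56 -> tool delta mm [ -1.3   3.6 155.4] spin -1.9
```

Emit:
step_arm(deltas=[[[1,-1,4,30,-2],[1,0,0,40,0],[1,0,0,40,0],[1,0,0,30,0],[1,0,0,15,0],[1,0,0,0,0],[-1,0,0,0,0],[-1,0,0,0,0],[-1,0,0,0,0],[-1,0,0,0,0],[-1,0,0,0,0],[-1,0,0,0,0]]], grip_force=80)

```text
clock: 5.5
tcp_pos: [0.4937, 0.2381, 0.1167]
tcp_rot: [-0.015, 1.0, -0.0, 0.0]
contact_force: [-0.4, -1.8, 5.4]
grip_width: 0.0132
```

```bash
python3 - <<'E'
from h import *
s,p,ps,M=tcp();print(p,ps,s["grip_width"],s["contact_force"],s["torque"])
E
```

```text
[0.49373919 0.23812638 0.116748  ] -178.254769471013 0.013234886354853191 [-0.4181275  -1.76706118  5.42903407] [-0.18531803  0.09819252  0.06353811]
```

```bash
python3 - <<'E'
from h import *
rows(.512,-.1165,.28,163.3,9,-1,cmd=(.4937,.2381,.1967,181.75))
E
```

```text
t 5.5 [0.4937 0.2381 0.1967] 181.75 step 40.5
[[-1, -0.8, -39.4, -9.3, 2.05], [-1, -2.2, -39.4, -9.3, 2.05], [-1, -3.6, -39.3, -9.3, 2.05], [-1, -5.1, -39.1, -9.3, 2.05], [-1, -6.4, -38.9, -9.3, 2.05], [-1, -7.8, -38.7, -9.3, 2.05], [-1, -9.2, -38.4, -9.3, 2.05], [-1, -10.6, -38.0, -9.3, 2.05], [-1, -11.9, -37.6, -9.3, 2.05]]
```

Emit:
step_arm(deltas=[[[-1,0,0,-35,0],[-1,0,0,-45,0],[-1,-1,-39,-9,2],[-1,-2,-39,-9,2],[-1,-4,-39,-9,2],[-1,-5,-39,-9,2],[-1,-6,-39,-9,2],[-1,-8,-39,-9,2],[-1,-9,-38,-9,2],[-1,-11,-38,-9,2],[-1,-12,-38,-11,2.5],[-1,0,0,0,0]]])

```text
clock: 7.0
tcp_pos: [0.5131, -0.118, 0.279]
tcp_rot: [0.148, 0.989, -0.0, -0.0]
contact_force: [0.9, 1.0, -2.3]
grip_width: 0.013
```

Emit:
step_arm(deltas=[[[-1,0,0,0,0]]])

```text
clock: 7.12
tcp_pos: [0.5127, -0.1151, 0.2784]
tcp_rot: [0.146, 0.989, 0.0, -0.001]
contact_force: [-0.1, 0.6, -2.7]
grip_width: 0.0132
```

```bash
python3 - <<'E'
from h import *
s,p,ps,M=tcp();print(s["clock"],p,ps,M[2],s["grip_width"],s["contact_force"],s["torque"])
c=cam("wrist");save("w3.png",c["color"]);np.savez("w3.npz",**{k:np.array(v) for k,v in c.items()})
fitnuts(c);fitnuts(c,zlo=.087)
P=cloud(c);hsv=cv2.cvtColor(c["color"],cv2.COLOR_RGB2HSV)
zf=p[2]-.1127
near=np.hypot(P[...,0]-p[0],P[...,1]-p[1])<.05
dk=near&(abs(P[...,2]-zf-.028)<.003)
q=P[dk];print("headtop",dk.sum(),cv2.minAreaRect((q[:,:2]*1000).astype(np.float32)),q[:,2].mean(),zf)
hd=near&(P[...,2]>zf-.004)&(P[...,2]<zf+.031)
q=P[hd];print("head low/hi",np.percentile(q[:,2],[0,2,98]),cv2.minAreaRect((q[:,:2]*1000).astype(np.float32)))
E
```

```text
7.125 [ 0.51265717 -0.11512109  0.27836324] 163.2380480997118 [ 2.04780759e-03  6.62552997e-04 -9.99997684e-01] 0.013235623850473634 [-0.11994217  0.63470377 -2.6752455 ] [ 0.01706492  0.02195073 -0.04441387]
centre [ 0.5074 -0.1164] radii [0.0592 0.059  0.0588 0.059 ] angles [-156.   113.5  -66.4   23.8]
[ 0.4534 -0.1405] bar 169.6 rect [ 0.4537 -0.1407] 169.1 [ 8.2 28.5] 193
[ 0.4839 -0.0623] bar 134.8 rect [ 0.4841 -0.0626] 133.8 [ 8.4 28.5] 194
[ 0.531  -0.1703] bar 139.7 rect [ 0.5315 -0.1708] 139.0 [ 7.8 29.7] 150
[ 0.5614 -0.0926] bar 163.3 rect [ 0.5622 -0.0929] 161.7 [ 8.  29.1] 155
centre [ 0.5082 -0.1169] radii [0.0599 0.0596 0.0596 0.0597] angles [-156.4  113.6  -66.2   23.6]
[ 0.4534 -0.1409] bar 169.9 rect [ 0.4536 -0.141 ] 169.8 [ 7.6 28.4] 162
[ 0.4844 -0.0623] bar 135.0 rect [ 0.4845 -0.0626] 135.1 [ 7.4 27.8] 158
[ 0.5323 -0.1714] bar 140.0 rect [ 0.5323 -0.1714] 138.3 [ 7.5 27.6] 126
[ 0.5629 -0.093 ] bar 162.7 rect [ 0.5629 -0.0928] 164.9 [ 7.1 27.9] 130
headtop 1516 ((510.0860595703125, -114.96064758300781), (37.02669143676758, 41.889137268066406), 73.37386322021484) 0.1929935748887235 0.16566323937332464
head low/hi [0.16548818 0.1689475  0.19436775] ((509.98883056640625, -114.93161010742188), (37.02669143676758, 42.09212112426758), 73.37386322021484)
```

View pics/w3.png

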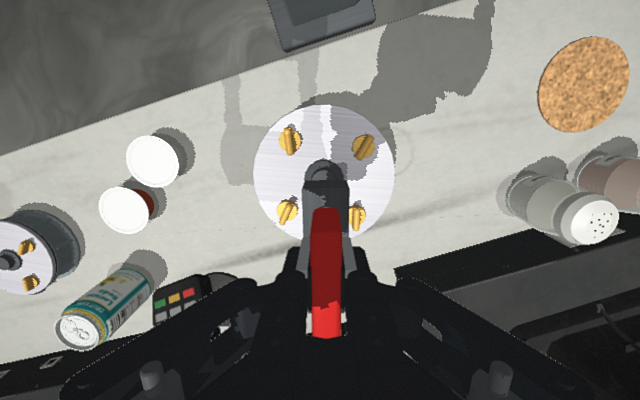

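The pump, all four nuts and the key head (326,195) are visible, and the head agrees with the forward kinematics within 1 mm. Averaged centre is (0.5089,−0.1167), radius 60 mm. Pass 1 starts at nut a.

```bash
cat >> h.py <<'E'
C=np.array([.5089,-.1167]);N={k:C+.06*np.array([np.cos(np.radians(a)),np.sin(np.radians(a))]) for k,a in dict(a=23.7,b=113.7,c=-156.3,d=-66.3).items()}
def rep():
    s,p,ps,M=tcp();print("t",s["clock"],p.round(4),round(ps%360,2),"F",s["contact_force"].round(1),"T",s["torque"].round(3),"grip",round(s["grip_width"],4))
def go(k,z,yaw): 
    rep();goto(*N[k],z,yaw)
E
python3 -c "
from h import *
go('a',.212,163)"
```

```text
t 7.175 [ 0.5127 -0.1147  0.2784] 163.29 F [ 0.2 -0.  -2.4] T [ 0.    -0.009 -0.006] grip 0.013
t 7.175 tcp [ 0.5127 -0.1147  0.2784] yaw 163.29 -> tool delta mm [-42.7  35.9  66.4] spin 0.3
```

Emit:
step_arm(deltas=[[[-1,-21,18,22,0.3],[-1,-22,18,22,0],[-1,0,0,22,0],[-1,0,0,0,0],[-1,0,0,0,0]]])

```text
clock: 7.8
tcp_pos: [0.5649, -0.0932, 0.214]
tcp_rot: [0.148, 0.989, -0.0, 0.0]
contact_force: [-0.4, -0.2, -2.2]
grip_width: 0.0133
```

```bash
python3 -c "
from h import *
go('a',.189,163)"
```

```text
t 7.8 [ 0.5649 -0.0932  0.214 ] 162.99 F [-0.4 -0.2 -2.2] T [-0.034 -0.001 -0.009] grip 0.0133
t 7.8 tcp [ 0.5649 -0.0932  0.214 ] yaw 162.99 -> tool delta mm [ 1.2  0.3 25. ] spin -0.0
```

Emit:
step_arm(deltas=[[[-1,1,0,8,0],[-1,0,0,6,0],[-1,0,0,0,0]]])

```text
clock: 8.18
tcp_pos: [0.5634, -0.0934, 0.1988]
tcp_rot: [0.148, 0.989, 0.0, -0.0]
contact_force: [0.5, -0.1, -2.7]
grip_width: 0.0132
```

Emit:
step_arm(deltas=[[[-1,0,0,5,0],[-1,0,0,5,0],[-1,0,0,0,0]]])

```text
clock: 8.55
tcp_pos: [0.5638, -0.0934, 0.1891]
tcp_rot: [0.148, 0.989, -0.0, -0.0]
contact_force: [0.0, 0.3, -3.4]
grip_width: 0.0129
```

```bash
python3 -c "
from h import *
go('a',.189,163)"
```

```text
t 8.55 [ 0.5638 -0.0934  0.1891] 162.94 F [ 0.   0.3 -3.4] T [-0.073 -0.051 -0.034] grip 0.0129
t 8.55 tcp [ 0.5638 -0.0934  0.1891] yaw 162.94 -> tool delta mm [0.2 0.8 0.1] spin -0.1
```

Emit:
step_arm(deltas=[[[-1,0,0.5,0,8],[-1,0,0,0,8],[-1,0,0,0,0]]])

```text
clock: 8.93
tcp_pos: [0.5639, -0.0924, 0.1892]
tcp_rot: [0.284, 0.959, 0.0, -0.0]
contact_force: [0.9, 2.2, -3.5]
grip_width: 0.0132
```

```bash
python3 -c "
from h import *
go('a',.189,163)"
```

```text
t 8.925 [ 0.5639 -0.0924  0.1892] 147.02 F [ 0.9  2.2 -3.5] T [ 0.626 -0.171  0.076] grip 0.0132
t 8.925 tcp [ 0.5639 -0.0924  0.1892] yaw 147.02 -> tool delta mm [-0.  -0.2  0.2] spin -16.0
```

Emit:
step_arm(deltas=[[[-1,0,0,0,10],[-1,0,0,0,10],[-1,0,0,0,0],[-1,0,0,0,-5]]])

```text
clock: 9.43
tcp_pos: [0.5639, -0.0929, 0.1892]
tcp_rot: [0.403, 0.915, -0.0, -0.0]
contact_force: [0.2, 0.9, -3.5]
grip_width: 0.0133
```

```bash
python3 -c "
from h import *
go('a',.189,163)"
```

```text
t 9.425 [ 0.5639 -0.0929  0.1892] 132.41 F [ 0.2  0.9 -3.5] T [ 0.132 -0.022 -0.007] grip 0.0133
t 9.425 tcp [ 0.5639 -0.0929  0.1892] yaw 132.41 -> tool delta mm [0.2 0.2 0.2] spin -30.6
```

```bash
python3 -c "
from h import *
rows(*N['c'],.215,169.9,4,-1,cmd=(.5639,-.0927,.219,132.4))"
```

```text
t 9.425 [ 0.5639 -0.0927  0.219 ] 132.4 step 30.0
[[-1, 9.7, -28.4, 1.0, -9.38], [-1, 14.1, -26.5, 1.0, -9.38], [-1, 18.3, -23.8, 1.0, -9.38], [-1, 21.9, -20.5, 1.0, -9.38]]
```

Emit:
step_arm(deltas=[[[-1,0,0,-15,0],[-1,0,0,-15,0],[-1,9.7,-28.4,1,-9.4],[-1,14.1,-26.5,1,-9.4],[-1,18.3,-23.8,1,-9.4],[-1,21.9,-20.5,1,-9.3],[-1,0,0,0,0],[-1,0,0,0,0]]])

```text
clock: 10.42
tcp_pos: [0.4543, -0.1406, 0.2164]
tcp_rot: [0.093, 0.996, -0.001, 0.001]
contact_force: [0.1, -0.9, -3.2]
grip_width: 0.013
```

```bash
python3 -c "
from h import *
go('c',.189,169.8)
c=cam('wrist');fitnuts(c,zlo=.086)"
```

```text
t 10.425 [ 0.4543 -0.1406  0.2164] 169.33 F [ 0.1 -0.9 -3.2] T [-0.025  0.032 -0.005] grip 0.013
t 10.425 tcp [ 0.4543 -0.1406  0.2164] yaw 169.33 -> tool delta mm [ 0.4 -0.2 27.4] spin -0.5
[ 0.4834 -0.0623] bar 134.8 rect [ 0.4835 -0.0626] 134.8 [ 8.4 28.3] 229
[ 0.5538 -0.0886] bar 146.8 rect [ 0.5536 -0.0884] 149.3 [2.9 8.2] 19
```

Emit:
step_arm(deltas=[[[-1,0,0,9,-0.5],[-1,0,0,8,0],[-1,0,0,0,0]]])

```text
clock: 10.85
tcp_pos: [0.4532, -0.1398, 0.1972]
tcp_rot: [0.088, 0.996, 0.0, -0.001]
contact_force: [0.8, 0.1, -3.6]
grip_width: 0.0132
```

Emit:
step_arm(deltas=[[[-1,0,0,5,0],[-1,0,0,5,0],[-1,0,0,0,0]]])

```text
clock: 11.22
tcp_pos: [0.4538, -0.1404, 0.1886]
tcp_rot: [0.088, 0.996, -0.0, 0.0]
contact_force: [0.2, 0.1, 0.9]
grip_width: 0.0128
```

```bash
python3 -c "
from h import *
go('c',.189,169.8)"
```

```text
t 11.225 [ 0.4538 -0.1404  0.1886] 169.94 F [0.2 0.1 0.9] T [ 0.079  0.105 -0.004] grip 0.0128
t 11.225 tcp [ 0.4538 -0.1404  0.1886] yaw 169.94 -> tool delta mm [-0.2 -0.4 -0.4] spin 0.1
```

Nut c is seated, and light foot contact confirms the height. I turn it half way and ease back.

Emit:
step_arm(deltas=[[[-1,0,0,-0.5,9],[-1,0,0,0,9],[-1,0,0,0,9],[-1,0,0,0,9]]])

```text
clock: 11.72
tcp_pos: [0.4539, -0.14, 0.1887]
tcp_rot: [0.394, 0.919, 0.0, 0.0]
contact_force: [1.5, 1.2, -1.5]
grip_width: 0.0137
```

```bash
python3 -c "
from h import *
rep()"
```

```text
t 11.725 [ 0.4539 -0.14    0.1887] 133.65 F [ 1.5  1.2 -1.5] T [ 0.369 -0.312  0.072] grip 0.0137
```

Emit:
step_arm(deltas=[[[-1,0,0,0,0],[-1,0,0,0,-5]]])

```text
clock: 11.98
tcp_pos: [0.4536, -0.1403, 0.1887]
tcp_rot: [0.348, 0.937, -0.0, 0.0]
contact_force: [0.2, -0.6, -2.2]
grip_width: 0.0127
```

```bash
python3 -c "
from h import *
rep();s,p,ps,M=tcp()
rows(*N['b'],.215,134.4,3,-1,cmd=(*p[:2],.219,ps))"
```

```text
t 11.975 [ 0.4536 -0.1403  0.1887] 139.27 F [ 0.2 -0.6 -2.2] T [ 0.001 -0.094  0.019] grip 0.0127
t 11.975 [ 0.4536 -0.1403  0.219 ] 139.27 step 28.2
[[-1, 9.2, 26.6, 1.3, 1.62], [-1, 10.0, 26.3, 1.3, 1.62], [-1, 10.7, 26.1, 1.3, 1.62]]
```

Emit:
step_arm(deltas=[[[-1,0,0,-15,0],[-1,0,0,-15,0],[-1,9.2,26.6,1.3,1.6],[-1,10,26.3,1.3,1.6],[-1,10.7,26.1,1.3,1.6],[-1,0,0,0,0],[-1,0,0,0,0]]])

```text
clock: 12.85
tcp_pos: [0.4849, -0.0622, 0.2147]
tcp_rot: [0.388, 0.921, -0.0, -0.0]
contact_force: [-0.2, -1.2, -2.5]
grip_width: 0.0129
```

```bash
python3 -c "
from h import *
go('b',.189,134.4)
c=cam('wrist');fitnuts(c,zlo=.086)"
```

```text
t 12.85 [ 0.4849 -0.0622  0.2147] 134.28 F [-0.2 -1.2 -2.5] T [0.004 0.021 0.019] grip 0.0129
t 12.85 tcp [ 0.4849 -0.0622  0.2147] yaw 134.28 -> tool delta mm [ 0.4  0.2 25.7] spin -0.1
[ 0.4531 -0.1394] bar 145.3 rect [ 0.4533 -0.1396] 144.1 [ 8.  28.8] 210
```

```bash
cat >> h.py <<'E'
def head(c):
    s,p,ps,M=tcp();P=cloud(c);zf=p[2]-.1127
    q=P[(np.hypot(P[...,0]-p[0],P[...,1]-p[1])<.05)&(abs(P[...,2]-zf-.028)<.003)]
    rr=cv2.minAreaRect((q[:,:2]*1000).astype(np.float32));d=M.T@np.r_[np.array(rr[0])/1000-p[:2],0]
    print("head rect",rr,"tool off",d.round(4)*1000,"yaw",round(ps%180,1),"ztop",q[:,2].mean()-zf)
E
python3 -c "
from h import *
c=cam('wrist');head(c);save('w4.png',c['color'][60:360,120:520])
for z in(.084,.087):fitnuts(c,zlo=z)"
```

```text
head rect ((482.51910400390625, -61.643123626708984), (36.97174835205078, 42.35706329345703), 44.43608093261719) tool off [ 2.3 -1.1  0. ] yaw 134.2 ztop 0.027262067154552677
[ 0.4529 -0.1387] bar 144.3 rect [ 0.4532 -0.1392] 142.9 [ 8.8 29.6] 241
[ 0.453  -0.1398] bar 145.3 rect [ 0.4535 -0.1402] 144.0 [ 7.4 27.9] 186
```

View pics/w4.png

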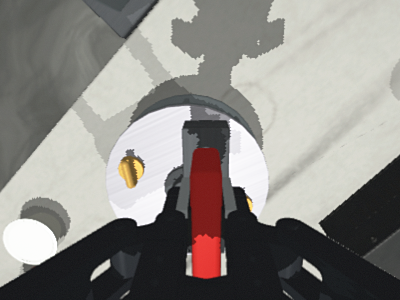

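The crop shows nut c at crop (130,170) still engageable, and the key is straight in the jaws. The effective play is nearer 7–8°. I descend on b.

Emit:
step_arm(deltas=[[[-1,0,0,8,0],[-1,0,0,7,0],[-1,0,0,0,0]]])

```text
clock: 13.32
tcp_pos: [0.4846, -0.0619, 0.199]
tcp_rot: [0.39, 0.921, -0.0, -0.001]
contact_force: [0.9, 0.5, -2.5]
grip_width: 0.0131
```

Emit:
step_arm(deltas=[[[-1,0,0,5,0],[-1,0,0,5,0],[-1,0,0,0,0]]])

```text
clock: 13.7
tcp_pos: [0.4849, -0.0617, 0.1894]
tcp_rot: [0.39, 0.921, -0.0, -0.0]
contact_force: [0.4, 0.4, -2.7]
grip_width: 0.013
```

```bash
python3 -c "
from h import *
go('b',.189,134.2)"
```

```text
t 13.7 [ 0.4849 -0.0617  0.1894] 134.15 F [ 0.4  0.4 -2.7] T [-0.011  0.019 -0.023] grip 0.013
t 13.7 tcp [ 0.4849 -0.0617  0.1894] yaw 134.15 -> tool delta mm [ 0.1 -0.1  0.4] spin -0.1
```

Emit:
step_arm(deltas=[[[-1,0,0,0,9.5],[-1,0,0,0,9.5],[-1,0,0,0,9.5],[-1,0,0,0,9.5]]])

```text
clock: 14.2
tcp_pos: [0.4857, -0.0615, 0.1899]
tcp_rot: [0.67, 0.742, 0.001, 0.0]
contact_force: [1.8, 2.3, -4.1]
grip_width: 0.0132
```

```bash
python3 -c "
from h import *
rep()"
```

```text
t 14.2 [ 0.4857 -0.0615  0.1899] 95.85 F [ 1.8  2.3 -4.1] T [ 0.395 -0.579  0.129] grip 0.0132
```

Emit:
step_arm(deltas=[[[-1,0,0,0,0],[-1,0,0,0,-6]]])

```text
clock: 14.45
tcp_pos: [0.4852, -0.0619, 0.19]
tcp_rot: [0.626, 0.78, -0.0, 0.0]
contact_force: [-0.4, -0.2, -2.5]
grip_width: 0.013
```

```bash
python3 -c "
from h import *
rep();s,p,ps,M=tcp()
rows(*N['d'],.215,139.2,4,-1,cmd=(*p[:2],.219,ps))"
```

```text
t 14.45 [ 0.4852 -0.0619  0.19  ] 102.52 F [-0.4 -0.2 -2.5] T [-0.077 -0.052 -0.016] grip 0.013
t 14.45 [ 0.4852 -0.0619  0.219 ] 102.52 step 30.0
[[-1, -29.4, 5.7, 1.0, -9.17], [-1, -29.9, 1.0, 1.0, -9.17], [-1, -29.7, -3.8, 1.0, -9.17], [-1, -28.7, -8.5, 1.0, -9.17]]
```

Emit:
step_arm(deltas=[[[-1,0,0,-15,0],[-1,0,0,-15,0],[-1,-29.4,5.7,1,-9.2],[-1,-29.9,1,1,-9.2],[-1,-29.7,-3.8,1,-9.2],[-1,-28.7,-8.5,1,-9.1],[-1,0,0,0,0],[-1,0,0,0,0]]])

```text
clock: 15.45
tcp_pos: [0.5319, -0.1715, 0.2157]
tcp_rot: [0.351, 0.936, 0.0, -0.001]
contact_force: [-0.2, 0.1, -2.5]
grip_width: 0.013
```

```bash
python3 -c "
from h import *
go('d',.189,139.2)
c=cam('wrist');fitnuts(c,zlo=.086)"
```

```text
t 15.45 [ 0.5319 -0.1715  0.2157] 138.85 F [-0.2  0.1 -2.5] T [ 0.082 -0.021 -0.005] grip 0.013
t 15.45 tcp [ 0.5319 -0.1715  0.2157] yaw 138.85 -> tool delta mm [-1.   0.7 26.7] spin -0.3
[ 0.4845 -0.0624] bar 106.4 rect [ 0.4846 -0.0627] 105.7 [ 7.8 28.7] 346
[ 0.454  -0.1409] bar 143.6 rect [ 0.4542 -0.1411] 143.9 [ 7.8 28.8] 313
[ 0.5627 -0.0928] bar 137.0 rect [ 0.5627 -0.0929] 137.3 [ 7.8 29.1] 258
```

Emit:
step_arm(deltas=[[[-1,-1,0.5,8,-0.3],[-1,0,0,8,0],[-1,0,0,0,0]]])

```text
clock: 15.88
tcp_pos: [0.5329, -0.1716, 0.1988]
tcp_rot: [0.349, 0.937, 0.0, -0.001]
contact_force: [0.1, 0.3, -2.5]
grip_width: 0.0129
```

Emit:
step_arm(deltas=[[[-1,0,0,5,0],[-1,0,0,5,0],[-1,0,0,0,0]]])

```text
clock: 16.25
tcp_pos: [0.5332, -0.1721, 0.1893]
tcp_rot: [0.349, 0.937, 0.0, -0.0]
contact_force: [0.3, 0.1, -2.5]
grip_width: 0.0128
```

```bash
python3 -c "
from h import *
go('d',.189,139.2)"
```

```text
t 16.25 [ 0.5332 -0.1721  0.1893] 139.14 F [ 0.3  0.1 -2.5] T [ 0.013  0.046 -0.028] grip 0.0128
t 16.25 tcp [ 0.5332 -0.1721  0.1893] yaw 139.14 -> tool delta mm [0.4 0.2 0.3] spin -0.1
```

Emit:
step_arm(deltas=[[[-1,0,0,0,9.5],[-1,0,0,0,9.5],[-1,0,0,0,9.5],[-1,0,0,0,9.5]]])

```text
clock: 16.75
tcp_pos: [0.5339, -0.1716, 0.1898]
tcp_rot: [0.637, 0.771, 0.001, 0.0]
contact_force: [1.8, 1.8, -4.8]
grip_width: 0.0133
```

```bash
python3 -c "
from h import *
rep()"
```

```text
t 16.75 [ 0.5339 -0.1716  0.1898] 100.84 F [ 1.8  1.8 -4.8] T [ 0.487 -0.494  0.17 ] grip 0.0133
```

Emit:
step_arm(deltas=[[[-1,0,0,0,0],[-1,0,0,0,-8]]])

```text
clock: 17.0
tcp_pos: [0.5334, -0.1723, 0.19]
tcp_rot: [0.577, 0.817, -0.0, 0.0]
contact_force: [-0.9, -1.7, -2.3]
grip_width: 0.0131
```

```bash
python3 -c "
from h import *
rep();s,p,ps,M=tcp()
rows(*N['a'],.215,137,3,-1,cmd=(*p[:2],.219,ps))"
```

```text
t 17.0 [ 0.5334 -0.1723  0.19  ] 109.56 F [-0.9 -1.7 -2.3] T [-0.029 -0.    -0.034] grip 0.0131
t 17.0 [ 0.5334 -0.1723  0.219 ] 109.56 step 28.5
[[-1, 21.6, 18.4, 1.3, -9.15], [-1, 18.4, 21.7, 1.3, -9.15], [-1, 14.8, 24.3, 1.3, -9.15]]
```

Pass 1 is done in the order a, c, b, d. Pass 2 follows the same order.

Emit:
step_arm(deltas=[[[-1,0,0,-14,0],[-1,0,0,-15,0],[-1,21.6,18.4,1.3,-9.2],[-1,18.4,21.7,1.3,-9.1],[-1,14.8,24.3,1.3,-9.1],[-1,0,0,0,0],[-1,0,0,0,0]]])

```text
clock: 17.88
tcp_pos: [0.5644, -0.0932, 0.2158]
tcp_rot: [0.371, 0.929, -0.0, 0.001]
contact_force: [-0.0, 0.1, -3.8]
grip_width: 0.013
```

```bash
python3 -c "
from h import *
go('a',.189,137)
c=cam('wrist');fitnuts(c,zlo=.086)"
```

```text
t 17.875 [ 0.5644 -0.0932  0.2158] 136.44 F [-0.   0.1 -3.8] T [ 0.014  0.038 -0.021] grip 0.013
t 17.875 tcp [ 0.5644 -0.0932  0.2158] yaw 136.44 -> tool delta mm [ 0.9  0.  26.8] spin -0.6
[ 0.4847 -0.0613] bar 106.3 rect [ 0.4848 -0.0616] 106.8 [ 7.7 28.5] 307
[ 0.4546 -0.1396] bar 144.4 rect [ 0.4548 -0.1396] 145.9 [ 8.5 28.1] 284
[ 0.5326 -0.1703] bar 111.9 rect [ 0.5327 -0.1706] 111.7 [ 7.8 28.5] 209
```

Emit:
step_arm(deltas=[[[-1,0.7,0,8,0],[-1,0,0,8,0],[-1,0,0,0,0]]])

```text
clock: 18.3
tcp_pos: [0.5632, -0.0924, 0.1978]
tcp_rot: [0.371, 0.929, -0.0, -0.001]
contact_force: [-0.1, 0.7, -2.9]
grip_width: 0.0127
```

Emit:
step_arm(deltas=[[[-1,0,0,5,0],[-1,0,0,5,0],[-1,0,0,0,0],[-1,0,0,0,9],[-1,0,0,0,9],[-1,0,0,0,7],[-1,0,0,0,0]]])

```text
clock: 19.18
tcp_pos: [0.5643, -0.0918, 0.189]
tcp_rot: [0.562, 0.827, 0.001, 0.0]
contact_force: [3.1, 1.9, -3.9]
grip_width: 0.013
```

```bash
python3 -c "
from h import *
rep()"
```

```text
t 19.175 [ 0.5643 -0.0918  0.189 ] 111.62 F [ 3.1  1.9 -3.9] T [ 0.505 -0.545  0.121] grip 0.013
```

Emit:
step_arm(deltas=[[[-1,0,0,0,4],[-1,0,0,0,0]]])

```text
clock: 19.42
tcp_pos: [0.5643, -0.0919, 0.189]
tcp_rot: [0.59, 0.808, 0.0, 0.0]
contact_force: [2.3, 2.9, -4.6]
grip_width: 0.0132
```

```bash
python3 -c "
from h import *
rep()"
```

```text
t 19.425 [ 0.5643 -0.0919  0.189 ] 107.71 F [ 2.3  2.9 -4.6] T [ 0.666 -0.71   0.13 ] grip 0.0132
```

Emit:
step_arm(deltas=[[[-1,0,0,0,4],[-1,0,0,0,0]]])

```text
clock: 19.68
tcp_pos: [0.5643, -0.0919, 0.189]
tcp_rot: [0.618, 0.786, 0.0, 0.0]
contact_force: [3.1, 2.4, -4.9]
grip_width: 0.0128
```

```bash
python3 -c "
from h import *
rep()"
```

```text
t 19.675 [ 0.5643 -0.0919  0.189 ] 103.71 F [ 3.1  2.4 -4.9] T [ 0.751 -0.949  0.069] grip 0.0128
```

Emit:
step_arm(deltas=[[[-1,0,0,0,4],[-1,0,0,0,0]]])

```text
clock: 19.92
tcp_pos: [0.5643, -0.092, 0.189]
tcp_rot: [0.645, 0.764, 0.0, 0.0]
contact_force: [4.2, 2.5, -5.5]
grip_width: 0.0129
```

```bash
python3 -c "
from h import *
rep()"
```

```text
t 19.925 [ 0.5643 -0.092   0.189 ] 99.72 F [ 4.2  2.5 -5.5] T [ 0.747 -1.092  0.125] grip 0.0129
```

Emit:
step_arm(deltas=[[[-1,0,0,0,4],[-1,0,0,0,0]]])

```text
clock: 20.18
tcp_pos: [0.5643, -0.0921, 0.189]
tcp_rot: [0.671, 0.741, 0.0, 0.0]
contact_force: [4.4, 3.4, -5.5]
grip_width: 0.013
```

```bash
python3 -c "
from h import *
rep()"
```

```text
t 20.175 [ 0.5643 -0.0921  0.189 ] 95.71 F [ 4.4  3.4 -5.5] T [ 0.829 -1.07   0.136] grip 0.013
```

Emit:
step_arm(deltas=[[[-1,0,0,0,4],[-1,0,0,0,0]]])

```text
clock: 20.42
tcp_pos: [0.5643, -0.0921, 0.189]
tcp_rot: [0.696, 0.718, 0.0, 0.0]
contact_force: [4.9, 2.1, -4.4]
grip_width: 0.0128
```

```bash
python3 -c "
from h import *
rep()"
```

```text
t 20.425 [ 0.5643 -0.0921  0.189 ] 91.71 F [ 4.9  2.1 -4.4] T [ 0.811 -1.121  0.149] grip 0.0128
```

Emit:
step_arm(deltas=[[[-1,0,0,0,4],[-1,0,0,0,0]]])

```text
clock: 20.68
tcp_pos: [0.5644, -0.0921, 0.189]
tcp_rot: [0.721, 0.693, 0.0, 0.0]
contact_force: [4.4, 2.0, -6.6]
grip_width: 0.0132
```

```bash
python3 -c "
from h import *
rep()"
```

```text
t 20.675 [ 0.5644 -0.0921  0.189 ] 87.74 F [ 4.4  2.  -6.6] T [ 0.797 -1.204  0.351] grip 0.0132
```

Nut a is tight: Tz stepped from 0.14 to 0.35 N m. I ease back, then move to c.

```bash
python3 -c "
from h import *
rows(*N['c'],.215,144,5,-1,cmd=(.5640,-.0923,.219,97.7))"
```

```text
t 20.675 [ 0.564  -0.0923  0.219 ] 97.7 step 24.1
[[-1, -6.7, -23.1, 0.8, -9.26], [-1, -2.9, -23.9, 0.8, -9.26], [-1, 1.0, -24.0, 0.8, -9.26], [-1, 4.9, -23.6, 0.8, -9.26], [-1, 8.6, -22.5, 0.8, -9.26]]
```

Emit:
step_arm(deltas=[[[-1,0,0,0,-10],[-1,0,0,-15,0],[-1,0,0,-15,0],[-1,-6.7,-23.1,0.8,-9.3],[-1,-2.9,-23.9,0.8,-9.3],[-1,1,-24,0.8,-9.3],[-1,4.9,-23.6,0.8,-9.2],[-1,8.6,-22.5,0.8,-9.2],[-1,0,0,0,0],[-1,0,0,0,0]]])

```text
clock: 21.92
tcp_pos: [0.4543, -0.1409, 0.2159]
tcp_rot: [0.312, 0.95, -0.0, 0.001]
contact_force: [-0.7, -0.2, -3.6]
grip_width: 0.013
```

```bash
python3 -c "
from h import *
go('c',.189,144)
c=cam('wrist');fitnuts(c,zlo=.086);head(c)"
```

```text
t 21.925 [ 0.4543 -0.1409  0.2159] 143.65 F [-0.7 -0.2 -3.6] T [ 0.001  0.004 -0.012] grip 0.013
t 21.925 tcp [ 0.4543 -0.1409  0.2159] yaw 143.65 -> tool delta mm [ 0.3 -0.1 26.9] spin -0.3
[ 0.4838 -0.0623] bar 105.6 rect [ 0.4838 -0.0626] 105.9 [ 8.2 28.2] 255
[ 0.5623 -0.0923] bar 100.6 rect [ 0.5623 -0.0924] 101.8 [ 8.4 28. ] 192
head rect ((452.0003967285156, -140.44822692871094), (37.023963928222656, 42.00922775268555), 53.90237808227539) tool off [ 2.1 -1.2 -0. ] yaw 143.7 ztop 0.0275470940488641
```

Emit:
step_arm(deltas=[[[-1,0,0,8,0],[-1,0,0,8,0],[-1,0,0,0,0]]])

```text
clock: 22.35
tcp_pos: [0.4533, -0.1403, 0.1979]
tcp_rot: [0.31, 0.951, 0.0, -0.001]
contact_force: [-0.4, 0.5, -2.8]
grip_width: 0.0127
```

Emit:
step_arm(deltas=[[[-1,0,0,5,0],[-1,0,0,5,0],[-1,0,0,0,0],[-1,0,0,0,9],[-1,0,0,0,9],[-1,0,0,0,9],[-1,0,0,0,0]]])

```text
clock: 23.22
tcp_pos: [0.4541, -0.1401, 0.1889]
tcp_rot: [0.523, 0.852, 0.001, 0.0]
contact_force: [3.0, 2.9, -3.6]
grip_width: 0.013
```

```bash
python3 -c "
from h import *
rep()"
```

```text
t 23.225 [ 0.4541 -0.1401  0.1889] 116.92 F [ 3.   2.9 -3.6] T [ 0.811 -0.628  0.041] grip 0.013
```

Emit:
step_arm(deltas=[[[-1,0,0,0,4],[-1,0,0,0,0]]])

```text
clock: 23.48
tcp_pos: [0.4541, -0.1403, 0.189]
tcp_rot: [0.552, 0.834, 0.001, 0.0]
contact_force: [4.6, 3.4, -3.8]
grip_width: 0.013
```

```bash
python3 -c "
from h import *
rep()"
```

```text
t 23.475 [ 0.4541 -0.1403  0.189 ] 113.03 F [ 4.6  3.4 -3.8] T [ 1.001 -0.849  0.079] grip 0.013
```

Emit:
step_arm(deltas=[[[-1,0,0,0,4],[-1,0,0,0,0]]])

```text
clock: 23.72
tcp_pos: [0.4542, -0.1403, 0.189]
tcp_rot: [0.581, 0.814, 0.001, 0.0]
contact_force: [3.6, 4.4, -4.3]
grip_width: 0.013
```

```bash
python3 -c "
from h import *
rep()"
```

```text
t 23.725 [ 0.4542 -0.1403  0.189 ] 109.01 F [ 3.6  4.4 -4.3] T [ 1.002 -0.985  0.137] grip 0.013
```

Emit:
step_arm(deltas=[[[-1,0,0,0,4],[-1,0,0,0,0]]])

```text
clock: 23.98
tcp_pos: [0.4542, -0.1403, 0.189]
tcp_rot: [0.609, 0.793, 0.001, 0.0]
contact_force: [4.1, 4.7, -3.7]
grip_width: 0.0131
```

```bash
python3 -c "
from h import *
rep()"
```

```text
t 23.975 [ 0.4542 -0.1403  0.189 ] 105.01 F [ 4.1  4.7 -3.7] T [ 1.026 -1.026  0.133] grip 0.0131
```

Emit:
step_arm(deltas=[[[-1,0,0,0,4],[-1,0,0,0,0]]])

```text
clock: 24.22
tcp_pos: [0.4543, -0.1403, 0.189]
tcp_rot: [0.636, 0.772, 0.001, 0.0]
contact_force: [4.1, 5.2, -4.5]
grip_width: 0.0134
```

```bash
python3 -c "
from h import *
rep();s,p,ps,M=tcp()
rows(.4847,-.062,.217,106,2,-1,cmd=(.4541,-.1405,.219,ps+10))"
```

```text
t 24.225 [ 0.4543 -0.1403  0.189 ] 101.01 F [ 4.1  5.2 -4.5] T [ 1.029 -1.005  0.081] grip 0.0134
t 24.225 [ 0.4541 -0.1405  0.219 ] 111.01 step 42.1
[[-1, 31.2, 28.4, 1.0, 2.5], [-1, 32.4, 27.0, 1.0, 2.5]]
```

Emit:
step_arm(deltas=[[[-1,0,0,0,4],[-1,0,0,0,0]]])

```text
clock: 24.48
tcp_pos: [0.4543, -0.1403, 0.189]
tcp_rot: [0.663, 0.749, 0.001, 0.0]
contact_force: [4.6, 4.0, -4.3]
grip_width: 0.0134
```

```bash
python3 -c "
from h import *
rep();s,p,ps,M=tcp()
rows(.4847,-.062,.217,106,2,-1,cmd=(.4541,-.1405,.219,ps+10))"
```

```text
t 24.475 [ 0.4543 -0.1403  0.189 ] 97.0 F [ 4.6  4.  -4.3] T [ 1.014 -1.031  0.095] grip 0.0134
t 24.475 [ 0.4541 -0.1405  0.219 ] 107.0 step 42.1
[[-1, 33.1, 26.1, 1.0, 0.5], [-1, 33.3, 25.8, 1.0, 0.5]]
```

Emit:
step_arm(deltas=[[[-1,0,0,0,4],[-1,0,0,0,0]]])

```text
clock: 24.72
tcp_pos: [0.4544, -0.1403, 0.189]
tcp_rot: [0.688, 0.726, 0.001, 0.0]
contact_force: [4.1, 4.5, -4.3]
grip_width: 0.0129
```

```bash
python3 -c "
from h import *
rep();s,p,ps,M=tcp()
rows(.4847,-.062,.217,106,2,-1,cmd=(.4541,-.1405,.219,ps+10))"
```

```text
t 24.725 [ 0.4544 -0.1403  0.189 ] 93.03 F [ 4.1  4.5 -4.3] T [ 0.964 -1.157  0.287] grip 0.0129
t 24.725 [ 0.4541 -0.1405  0.219 ] 103.03 step 42.1
[[-1, 34.8, 23.8, 1.0, -1.49], [-1, 34.2, 24.6, 1.0, -1.49]]
```

Nut c is tight (Tz 0.29, up from about 0.10). I move to b.

Emit:
step_arm(deltas=[[[-1,0,0,0,-10],[-1,0,0,-15,0],[-1,0,0,-15,0],[-1,34.8,23.8,1,-1.5],[-1,34.2,24.6,1,-1.5],[-1,0,0,0,0],[-1,0,0,0,0],[-1,0,0,8,0],[-1,0,0,8,0],[-1,0,0,0,0]]])

```text
clock: 25.98
tcp_pos: [0.4842, -0.0626, 0.2002]
tcp_rot: [0.603, 0.798, -0.0, -0.001]
contact_force: [0.4, -0.3, -2.1]
grip_width: 0.0131
```

```bash
python3 -c "
from h import *
go('b',.189,106)"
```

```text
t 25.975 [ 0.4842 -0.0626  0.2002] 105.8 F [ 0.4 -0.3 -2.1] T [ 0.057 -0.077  0.044] grip 0.0131
t 25.975 tcp [ 0.4842 -0.0626  0.2002] yaw 105.8 -> tool delta mm [ 0.7  0.8 11.2] spin -0.2
```

Emit:
step_arm(deltas=[[[-1,0.7,0.7,5,0],[-1,0,0,6,0],[-1,0,0,0,0],[-1,0,0,0,9.5],[-1,0,0,0,9.5],[-1,0,0,0,9.5],[-1,0,0,0,0]]])

```text
clock: 26.85
tcp_pos: [0.4858, -0.0612, 0.1901]
tcp_rot: [0.78, 0.625, 0.001, 0.001]
contact_force: [3.5, 1.9, -5.3]
grip_width: 0.0131
```

```bash
python3 -c "
from h import *
rep()"
```

```text
t 26.85 [ 0.4858 -0.0612  0.1901] 77.43 F [ 3.5  1.9 -5.3] T [ 0.277 -0.876  0.064] grip 0.0131
```

Emit:
step_arm(deltas=[[[-1,0,0,0,4],[-1,0,0,0,0]]])

```text
clock: 27.1
tcp_pos: [0.4857, -0.0613, 0.1901]
tcp_rot: [0.801, 0.599, 0.001, 0.001]
contact_force: [4.1, 0.9, -5.9]
grip_width: 0.0126
```

```bash
python3 -c "
from h import *
rep();s,p,ps,M=tcp()
rows(.5331,-.1715,.217,111.8,5,-1,cmd=(.4850,-.0618,.219,ps+10))"
```

```text
t 27.1 [ 0.4857 -0.0613  0.1901] 73.55 F [ 4.1  0.9 -5.9] T [ 0.339 -1.074  0.064] grip 0.0126
t 27.1 [ 0.485  -0.0618  0.219 ] 83.55 step 24.0
[[-1, -20.7, 12.0, 0.4, -5.65], [-1, -21.8, 9.9, 0.4, -5.65], [-1, -22.7, 7.7, 0.4, -5.65], [-1, -23.3, 5.5, 0.4, -5.65], [-1, -23.7, 3.1, 0.4, -5.65]]
```

Emit:
step_arm(deltas=[[[-1,0,0,0,4],[-1,0,0,0,0]]])

```text
clock: 27.35
tcp_pos: [0.4857, -0.0614, 0.1902]
tcp_rot: [0.821, 0.57, 0.001, 0.001]
contact_force: [4.9, 0.9, -5.8]
grip_width: 0.0132
```

```bash
python3 -c "
from h import *
rep();s,p,ps,M=tcp()
rows(.5331,-.1715,.217,111.8,5,-1,cmd=(.4850,-.0618,.219,ps+10))"
```

```text
t 27.35 [ 0.4857 -0.0614  0.1902] 69.53 F [ 4.9  0.9 -5.8] T [ 0.318 -1.283  0.114] grip 0.0132
t 27.35 [ 0.485  -0.0618  0.219 ] 79.53 step 24.0
[[-1, -19.8, 13.4, 0.4, -6.45], [-1, -21.2, 11.1, 0.4, -6.45], [-1, -22.3, 8.7, 0.4, -6.45], [-1, -23.2, 6.1, 0.4, -6.45], [-1, -23.7, 3.5, 0.4, -6.45]]
```

Emit:
step_arm(deltas=[[[-1,0,0,0,4],[-1,0,0,0,0]]])

```text
clock: 27.6
tcp_pos: [0.4856, -0.0614, 0.1902]
tcp_rot: [0.841, 0.541, 0.001, 0.001]
contact_force: [5.2, 2.0, -5.1]
grip_width: 0.0129
```

```bash
python3 -c "
from h import *
rep();s,p,ps,M=tcp()
rows(.5331,-.1715,.217,111.8,5,-1,cmd=(.4850,-.0618,.219,ps+10))"
```

```text
t 27.6 [ 0.4856 -0.0614  0.1902] 65.52 F [ 5.2  2.  -5.1] T [ 0.348 -1.331  0.074] grip 0.0129
t 27.6 [ 0.485  -0.0618  0.219 ] 75.52 step 24.0
[[-1, -18.8, 14.8, 0.4, -7.26], [-1, -20.6, 12.3, 0.4, -7.26], [-1, -21.9, 9.6, 0.4, -7.26], [-1, -23.0, 6.8, 0.4, -7.26], [-1, -23.7, 3.8, 0.4, -7.26]]
```

Emit:
step_arm(deltas=[[[-1,0,0,0,4],[-1,0,0,0,0]]])

```text
clock: 27.85
tcp_pos: [0.4857, -0.0614, 0.1902]
tcp_rot: [0.859, 0.511, 0.001, 0.001]
contact_force: [5.0, 0.8, -5.2]
grip_width: 0.0128
```

```bash
python3 -c "
from h import *
rep();s,p,ps,M=tcp()
rows(.5331,-.1715,.217,111.8,5,-1,cmd=(.4850,-.0618,.219,ps+10))"
```

```text
t 27.85 [ 0.4857 -0.0614  0.1902] 61.52 F [ 5.   0.8 -5.2] T [ 0.278 -1.189  0.101] grip 0.0128
t 27.85 [ 0.485  -0.0618  0.219 ] 71.52 step 24.0
[[-1, -17.8, 16.1, 0.4, -8.06], [-1, -19.8, 13.4, 0.4, -8.06], [-1, -21.5, 10.5, 0.4, -8.06], [-1, -22.8, 7.4, 0.4, -8.06], [-1, -23.6, 4.1, 0.4, -8.06]]
```

Emit:
step_arm(deltas=[[[-1,0,0,0,4],[-1,0,0,0,0]]])

```text
clock: 28.1
tcp_pos: [0.4857, -0.0615, 0.1903]
tcp_rot: [0.877, 0.481, 0.001, 0.001]
contact_force: [5.5, 0.6, -5.5]
grip_width: 0.0129
```

```bash
python3 -c "
from h import *
rep();s,p,ps,M=tcp()
rows(.5331,-.1715,.217,111.8,5,-1,cmd=(.4850,-.0618,.219,ps+10))"
```

```text
t 28.1 [ 0.4857 -0.0615  0.1903] 57.52 F [ 5.5  0.6 -5.5] T [ 0.207 -1.335  0.066] grip 0.0129
t 28.1 [ 0.485  -0.0618  0.219 ] 67.52 step 24.0
[[-1, -16.6, 17.3, 0.4, -8.86], [-1, -19.1, 14.5, 0.4, -8.86], [-1, -21.1, 11.4, 0.4, -8.86], [-1, -22.6, 8.0, 0.4, -8.86], [-1, -23.5, 4.5, 0.4, -8.86]]
```

Emit:
step_arm(deltas=[[[-1,0,0,0,4],[-1,0,0,0,0]]])

```text
clock: 28.35
tcp_pos: [0.4857, -0.0615, 0.1902]
tcp_rot: [0.893, 0.451, 0.001, 0.001]
contact_force: [5.4, 1.2, -5.8]
grip_width: 0.013
```

```bash
python3 -c "
from h import *
rep();s,p,ps,M=tcp()
rows(.5331,-.1715,.217,111.8,5,-1,cmd=(.4850,-.0618,.219,ps+10))"
```

```text
t 28.35 [ 0.4857 -0.0615  0.1902] 53.55 F [ 5.4  1.2 -5.8] T [ 0.177 -1.335  0.375] grip 0.013
t 28.35 [ 0.485  -0.0618  0.219 ] 63.55 step 24.0
[[-1, -15.4, 18.4, 0.4, -9.65], [-1, -18.2, 15.6, 0.4, -9.65], [-1, -20.6, 12.3, 0.4, -9.65], [-1, -22.3, 8.7, 0.4, -9.65], [-1, -23.5, 4.8, 0.4, -9.65]]
```

Nut b is tight (Tz 0.375). I move to d.

Emit:
step_arm(deltas=[[[-1,0,0,0,-10],[-1,0,0,-15,0],[-1,0,0,-15,0],[-1,-15.4,18.4,0.4,-9.6],[-1,-18.2,15.6,0.4,-9.6],[-1,-20.6,12.3,0.4,-9.6],[-1,-22.3,8.7,0.4,-9.7],[-1,-23.5,4.8,0.4,-9.7],[-1,0,0,0,0],[-1,0,0,0,0],[-1,0,0,8,0],[-1,0,0,0,0]]])

```text
clock: 29.85
tcp_pos: [0.532, -0.1706, 0.2092]
tcp_rot: [0.562, 0.827, -0.0, -0.001]
contact_force: [0.3, 0.5, -2.8]
grip_width: 0.013
```

```bash
python3 -c "
from h import *
go('d',.189,111.8)
c=cam('wrist');fitnuts(c,zlo=.086);head(c)"
```

```text
t 29.85 [ 0.532  -0.1706  0.2092] 111.57 F [ 0.3  0.5 -2.8] T [0.008 0.026 0.038] grip 0.013
t 29.85 tcp [ 0.532  -0.1706  0.2092] yaw 111.57 -> tool delta mm [-1.4  0.6 20.2] spin -0.2
[ 0.4848 -0.0622] bar 67.5 rect [ 0.4847 -0.0626] 68.3 [28.6  8. ] 378
[ 0.563  -0.0926] bar 101.9 rect [ 0.563  -0.0929] 101.6 [ 8.1 28.2] 309
[ 0.4543 -0.1405] bar 106.2 rect [ 0.454  -0.1405] 107.7 [ 7.7 28.5] 295
head rect ((529.7733154296875, -169.06320190429688), (36.97182083129883, 41.64486312866211), 21.692426681518555) tool off [ 2.5 -1.7  0. ] yaw 111.6 ztop 0.02697807145768913
```

Emit:
step_arm(deltas=[[[-1,-1.2,0.6,7,0],[-1,0,0,6,0],[-1,0,0,6,0],[-1,0,0,0,0],[-1,0,0,0,9.8],[-1,0,0,0,9.8],[-1,0,0,0,9.8],[-1,0,0,0,0]]])

```text
clock: 30.9
tcp_pos: [0.5341, -0.1721, 0.191]
tcp_rot: [0.753, 0.658, 0.0, 0.0]
contact_force: [1.7, 0.9, -5.0]
grip_width: 0.013
```

```bash
python3 -c "
from h import *
rep()"
```

```text
t 30.9 [ 0.5341 -0.1721  0.191 ] 82.24 F [ 1.7  0.9 -5. ] T [ 0.191 -0.496  0.115] grip 0.013
```

Emit:
step_arm(deltas=[[[-1,0,0,1.5,4],[-1,0,0,0,0]]])

```text
clock: 31.15
tcp_pos: [0.5342, -0.1722, 0.1903]
tcp_rot: [0.775, 0.632, 0.0, 0.001]
contact_force: [1.9, 0.6, 1.5]
grip_width: 0.0134
```

```bash
python3 -c "
from h import *
rep()"
```

```text
t 31.15 [ 0.5342 -0.1722  0.1903] 78.35 F [1.9 0.6 1.5] T [ 0.344 -0.255  0.061] grip 0.0134
```

Emit:
step_arm(deltas=[[[-1,0,0,-0.5,4],[-1,0,0,0,0]]])

```text
clock: 31.4
tcp_pos: [0.5341, -0.1723, 0.1903]
tcp_rot: [0.797, 0.604, 0.0, 0.001]
contact_force: [1.9, 0.8, 0.0]
grip_width: 0.0131
```

```bash
python3 -c "
from h import *
rep()"
```

```text
t 31.4 [ 0.5341 -0.1723  0.1903] 74.35 F [1.9 0.8 0. ] T [ 0.319 -0.479  0.208] grip 0.0131
```

Emit:
step_arm(deltas=[[[-1,0,0,0,1.5],[-1,0,0,0,0]]])

```text
clock: 31.65
tcp_pos: [0.534, -0.1723, 0.1903]
tcp_rot: [0.805, 0.593, 0.0, 0.0]
contact_force: [2.4, 1.7, 0.4]
grip_width: 0.013
```

```bash
python3 -c "
from h import *
rep();s,p,ps,M=tcp()
rows(.4938,.2374,.235,181.8,11,-1,cmd=(.5335,-.1718,.235,ps+10))"
```

```text
t 31.65 [ 0.534  -0.1723  0.1903] 72.71 F [2.4 1.7 0.4] T [ 0.262 -0.565  0.29 ] grip 0.013
t 31.65 [ 0.5335 -0.1718  0.235 ] 82.71 step 37.4
[[-1, 36.4, -8.3, -0.0, -9.01], [-1, 37.3, -2.5, -0.0, -9.01], [-1, 37.2, 3.4, -0.0, -9.01], [-1, 36.2, 9.2, -0.0, -9.01], [-1, 34.4, 14.7, -0.0, -9.01], [-1, 31.6, 19.9, -0.0, -9.01], [-1, 28.1, 24.6, -0.0, -9.01], [-1, 23.9, 28.7, -0.0, -9.01], [-1, 19.1, 32.1, -0.0, -9.01], [-1, 13.9, 34.7, -0.0, -9.01], [-1, 8.2, 36.5, -0.0, -9.01]]
```

Emit:
step_arm(deltas=[[[-1,0,0,0,1],[-1,0,0,0,0]]])

```text
clock: 31.9
tcp_pos: [0.534, -0.1723, 0.1903]
tcp_rot: [0.811, 0.585, 0.0, 0.0]
contact_force: [3.0, 0.8, 1.0]
grip_width: 0.0128
```

```bash
python3 -c "
from h import *
rep()"
```

```text
t 31.9 [ 0.534  -0.1723  0.1903] 71.66 F [3.  0.8 1. ] T [ 0.252 -0.696  0.364] grip 0.0128
```

Emit:
step_arm(deltas=[[[-1,0,0,0,-10.5],[-1,0,0,-20,0],[-1,0,0,-25,0],[-1,36.4,-8.3,0,-9],[-1,37.3,-2.5,0,-9],[-1,37.2,3.4,0,-9],[-1,36.2,9.2,0,-9],[-1,34.4,14.7,0,-9],[-1,31.6,19.9,0,-9],[-1,28.1,24.6,0,-9],[-1,23.9,28.7,0,-9],[-1,19.1,32.1,0,-9]]])

```text
clock: 33.4
tcp_pos: [0.5036, 0.1633, 0.234]
tcp_rot: [0.144, 0.99, -0.001, -0.001]
contact_force: [0.2, -1.2, -2.4]
grip_width: 0.0134
```

Emit:
step_arm(deltas=[[[-1,13.9,34.7,0,-9],[-1,8.2,36.5,0,-9],[-1,0,0,0,0],[-1,0,0,0,0]]])

```text
clock: 33.9
tcp_pos: [0.4978, 0.2365, 0.2342]
tcp_rot: [-0.009, 1.0, -0.001, -0.001]
contact_force: [-0.2, -0.6, -2.6]
grip_width: 0.0132
```

```bash
python3 -c "
from h import *
rep();goto(.4955,.2395,.117,181.8)
c=cam('wrist');head(c);save('w5.png',c['color'])
P=cloud(c);h=cv2.cvtColor(c['color'],cv2.COLOR_RGB2HSV)
w=P[(h[...,0]>5)&(h[...,0]<22)&(h[...,1]>80)&(np.hypot(P[...,0]-.5,P[...,1]-.245)<.09)&(P[...,2]<.012)]
print(cv2.minEnclosingCircle((w[:,:2]*1000).astype(np.float32)),np.median(w[:,2]))"
```

```text
t 33.9 [0.4978 0.2365 0.2342] 181.08 F [-0.2 -0.6 -2.6] T [ 0.037 -0.017  0.007] grip 0.0132
t 33.9 tcp [0.4978 0.2365 0.2342] yaw -178.92 -> tool delta mm [  2.    3.3 117.2] spin -360.7
head rect ((495.4974060058594, 235.96290588378906), (42.03010559082031, 36.952667236328125), 1.2810540199279785) tool off [ 2.6 -0.2  0. ] yaw 1.0 ztop 0.02709148617217816
((502.1873779296875, 247.4379119873047), 60.183067321777344) 0.0033415387135988517
```

View pics/w5.png

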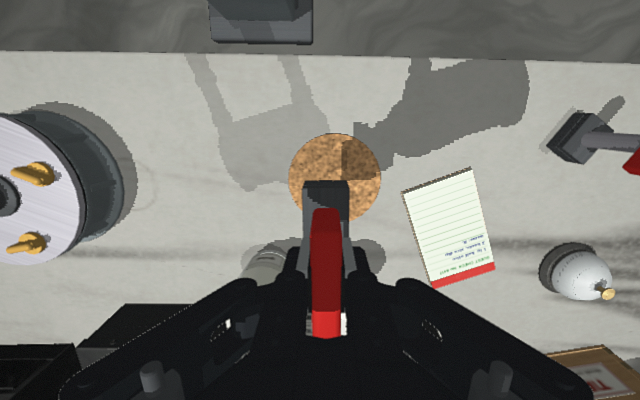

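The key (326,200) hangs straight over the coaster, head centred at (326,200) with cork all round it. I lower it.

Emit:
step_arm(deltas=[[[-1,0,4,30,-0.7],[-1,0,0,35,0],[-1,0,0,30,0],[-1,0,0,15,0],[-1,0,0,5,0],[-1,0,0,1.5,0],[-1,0,0,0,0]]])

```text
clock: 34.83
tcp_pos: [0.4988, 0.2414, 0.1194]
tcp_rot: [-0.016, 1.0, 0.0, 0.001]
contact_force: [0.4, -0.3, -2.6]
grip_width: 0.0129
```

```bash
python3 -c "
from h import *
rep()"
```

```text
t 34.825 [0.4988 0.2414 0.1194] 181.84 F [ 0.4 -0.3 -2.6] T [ 0.054 -0.    -0.017] grip 0.0129
```

Emit:
step_arm(deltas=[[[-1,0,0,1,0],[-1,0,0,0,0]]])

```text
clock: 35.08
tcp_pos: [0.4984, 0.2413, 0.1178]
tcp_rot: [-0.016, 1.0, 0.0, 0.0]
contact_force: [0.1, 0.3, -2.5]
grip_width: 0.013
```

Emit:
step_arm(deltas=[[[-1,0,0,1,0],[-1,0,0,0,0]]])

```text
clock: 35.33
tcp_pos: [0.4984, 0.2413, 0.1168]
tcp_rot: [-0.016, 1.0, 0.0, 0.0]
contact_force: [0.1, -0.1, 1.0]
grip_width: 0.0129
```

Contact shows in Fz, which went from −2.5 to +1.0. I open, retreat straight up and look.

Emit:
step_arm(deltas=[[[1,0,0,0,0],[1,0,0,0,0],[1,0,0,0,0],[1,0,0,0,0],[1,0,0,0,0],[1,0,0,-20,0],[1,0,0,-45,0],[1,0,0,-50,0],[1,0,0,-40,0],[1,0,0,0,0],[1,0,0,0,0]]])

```text
clock: 36.7
tcp_pos: [0.4979, 0.2411, 0.2708]
tcp_rot: [-0.016, 1.0, -0.0, -0.001]
contact_force: [0.3, -0.2, -0.8]
grip_width: 0.085
```

```bash
python3 - <<'E'
from h import *
rep();c=cam('wrist');save('w6.png',c['color']);P=cloud(c);hsv=cv2.cvtColor(c["color"],cv2.COLOR_RGB2HSV)
near=np.hypot(P[...,0]-.498,P[...,1]-.241)<.06
red=((hsv[...,0]<8)|(hsv[...,0]>172))&(hsv[...,1]>150)&(hsv[...,2]>60)&near&(P[...,2]>.08)&(P[...,2]<.14)
w=P[red];print(cv2.minAreaRect((w[:,:2]*1000).astype(np.float32)),w.min(0),w.max(0))
hd=near&(P[...,2]>.027)&(P[...,2]<.037);print("head",cv2.minAreaRect((P[hd][:,:2]*1000).astype(np.float32)))
fitnuts(c)
E
```

```text
t 36.7 [0.4979 0.2411 0.2708] 181.85 F [ 0.3 -0.2 -0.8] T [ 0.001  0.017 -0.002] grip 0.085
((498.8156433105469, 241.00433349609375), (58.53166961669922, 12.985133171081543), 2.2061357498168945) [0.46956996 0.23379919 0.10005495] [0.5282003  0.24848632 0.1324886 ]
head ((499.45904541015625, 240.4006805419922), (47.87762451171875, 36.700679779052734), 2.6212778091430664)
[ 0.4841 -0.0573] bar 70.1 rect [ 0.4842 -0.0572] 68.6 [32.6  9.8] 231
[ 0.5622 -0.0877] bar 100.9 rect [ 0.5625 -0.089 ] 100.2 [ 8.6 33.5] 168
```

View pics/w6.png

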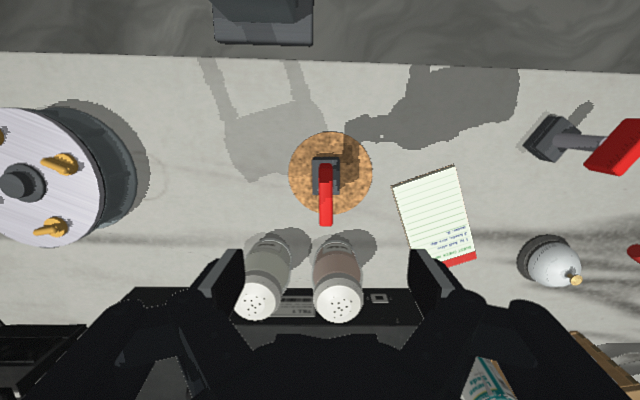

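The key stands upright on the coaster: head at (325,175), handle at (325,195), top at 0.132 m. The arm is clear, so I hand in.

```bash
python3 -c "
from h import *
print(r.close_job())"
```

```text
the job is handed in; nothing more can be done
None
```

I tightened all four wing nuts with the red-handled key in two crosswise passes (a, c, b, d each time), stood the key back on its coaster, and handed the job in at about 37 s.

| Nut | Pass 1 turn | Turn to tight end | Torque at tight end |
|---|---|---|---|
| a | 26° | about 62° | 0.35 N m |
| b | 28° | about 67° | 0.375 N m |
| c | 26° | about 63° | 0.29 N m |
| d | 27° | about 55° (estimate) | 0.36 N m |

- **Torque:** drag before the end read about 0.06–0.15 N m. No reading came near 0.6 N m.
- **Key:** it stands upright at (0.499, 0.241), top at 0.132 m, on the coaster centred at (0.502, 0.247). The arm ended clear and in no contact.
- **Play:** it came out nearer 10° than the stated 0.1 rad, so pass 1 turned the nuts slightly less than planned, about 35–60 % of the possible travel.
- **Readings that disagreed:** torque readings were noisy, about ±0.04 N m. Two oblique views from the coaster put the nuts 3–4 mm off, so I used the overhead views instead.
- **Not checked:** I did not measure nut d's bar by camera after its final turn. Its tight end rests on the rising torque (0.21, 0.29, 0.36 N m). I also did not measure the bystanders again, though the shakers and order pad looked in place in the last view.

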